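# Load the curing rail and index the lamp shutter

### The job

Cure the painted sample boards: first shut the lamp by sliding its shutter by the red tab until the blank plate clicks in before the port. Then hang every sliding carrier that stands on the table on the yellow high end of the sloped rail and let go, so that it runs down by itself to the stop or against the carrier ahead; do not hold or push carriers on the lower half of the rail. When all hang at rest there, slide the shutter on to its next stop, so that the amber glass clicks in before the port and stays there; leave the sanding block, the tape measure and the tin where they lie.

Things in the scene. Friction and masses are not known exactly. Their poses are not given: they have to be found in the camera images.
- rail: sloped gravity rail: round steel rod 14 mm thick, tilted 7 degrees, clear between two end posts. Origin: on the rod's centre line at the face of the stop plate at the LOW end, 78 mm above the table; x runs up the rod, y level, z square to the rod. Rod clear from x = 0 to 450 mm (black end collar); x = 340 to 440 mm is yellow (loading stretch). Post feet 90 mm wide; flat foot bar 8 mm high below
- rail_load (a point): point on the rod's centre line in the middle of the yellow loading stretch, 380 mm up the rod from the stop
- shutter_grip (a point): grip point on the red tab that stands up from the lamp's shutter plate: the tab is 30 mm long (along the sliding direction), 12 mm thick and 46 mm high; this point lies on its middle, 18 mm below its top and 35 mm above the top of the lamp housing, 175 mm above the table. It moves with the shutter.
- lamp: grey curing lamp box, 110 x 200 x 140 mm high, behind the lower part of the rail, fixed. Origin on the table below the middle of its front face, which faces its -x (the rail); a 44 mm square light port is in the front. The shutter slides along its y
- shutter (a joint): position (m) of the shutter plate before the lamp's port; grows as plate and red tab move towards the lamp's +y. A spring ball clicks into three stops: 0 = blank plate before the port (shut), 0.045 = amber glass, 0.090 = open frame. Leaving a stop takes about 5 to 8 N, sliding between stops 1 to 2 N; it stays where it is left, but within about 4 mm of a stop it is pulled in
- carrier_red: sliding carrier, red boards (may be absent): upside-down U, 60 mm long (x, along the rail when hung, either way round), 66 wide, 126 high, 0.2 kg, standing on its two legs. Origin: middle of the underside, z up. Slot between the legs 34 mm wide, open below. Black grip tab on top: 36 long (x), 14 thick (y), 90 to 126 mm up. A slippery white V runner under the bridge centres itself on the rod from up to 8 mm off and glides downhill by itself
- carrier_red_seat (a point): point of carrier_red that lies on the rod's centre line when it hangs on the rail: middle of the slot, 57.5 mm above its underside
- carrier_blue: sliding carrier, blue boards (may be absent): upside-down U, 60 mm long (x, along the rail when hung, either way round), 66 wide, 126 high, 0.2 kg, standing on its two legs. Origin: middle of the underside, z up. Slot between the legs 34 mm wide, open below. Black grip tab on top: 36 long (x), 14 thick (y), 90 to 126 mm up. A slippery white V runner under the bridge centres itself on the rod from up to 8 mm off and glides downhill by itself
- carrier_blue_seat (a point): point of carrier_blue that lies on the rod's centre line when it hangs on the rail: middle of the slot, 57.5 mm above its underside
- carrier_green: sliding carrier, green boards (may be absent): upside-down U, 60 mm long (x, along the rail when hung, either way round), 66 wide, 126 high, 0.2 kg, standing on its two legs. Origin: middle of the underside, z up. Slot between the legs 34 mm wide, open below. Black grip tab on top: 36 long (x), 14 thick (y), 90 to 126 mm up. A slippery white V runner under the bridge centres itself on the rod from up to 8 mm off and glides downhill by itself
- carrier_green_seat (a point): point of carrier_green that lies on the rod's centre line when it hangs on the rail: middle of the slot, 57.5 mm above its underside
- carrier_yellow: sliding carrier, yellow boards (may be absent): upside-down U, 60 mm long (x, along the rail when hung, either way round), 66 wide, 126 high, 0.2 kg, standing on its two legs. Origin: middle of the underside, z up. Slot between the legs 34 mm wide, open below. Black grip tab on top: 36 long (x), 14 thick (y), 90 to 126 mm up. A slippery white V runner under the bridge centres itself on the rod from up to 8 mm off and glides downhill by itself
- carrier_yellow_seat (a point): point of carrier_yellow that lies on the rod's centre line when it hangs on the rail: middle of the slot, 57.5 mm above its underside
- carrier_grey: sliding carrier, grey boards (may be absent): upside-down U, 60 mm long (x, along the rail when hung, either way round), 66 wide, 126 high, 0.2 kg, standing on its two legs. Origin: middle of the underside, z up. Slot between the legs 34 mm wide, open below. Black grip tab on top: 36 long (x), 14 thick (y), 90 to 126 mm up. A slippery white V runner under the bridge centres itself on the rod from up to 8 mm off and glides downhill by itself
- carrier_grey_seat (a point): point of carrier_grey that lies on the rod's centre line when it hangs on the rail: middle of the slot, 57.5 mm above its underside
- sanding_block: cork sanding block, 96 x 63 x 30 mm; a bystander, origin at the middle of its underside
- tape_measure: pocket tape measure, 60 x 74 x 28 mm; a bystander, origin at the middle of its underside
- nail_tin: flat green tin, 62 x 87 x 22 mm; a bystander, origin at the middle of its underside

How it is judged:
On the way, in this order (a step that is already met when the one before it is completed fails the run):
1. the shutter is shut: blank plate clicked in before the port (within 4 mm) (value of joint shutter below 0.004 m), for 0.3 s.
2. all carriers present hang on the rail at rest, run down to the stop or against the one ahead, released, with the shutter still shut (y of carrier_red_seat in the frame of rail between -0.008 and 0.008 m and z of carrier_red_seat in the frame of rail between -0.008 and 0.008 m and x of carrier_red_seat in the frame of rail between 0.02 and 0.32 m and angle between the x axis of each of carrier_red, carrier_blue, carrier_green, carrier_yellow, carrier_grey and the x axis of rail, either way round below 0.12 rad and linear speed of each of carrier_red, carrier_blue, carrier_green, carrier_yellow, carrier_grey below 0.02 m/s and contact force between the fingers and carrier_red below 0.1 N and y of carrier_blue_seat in the frame of rail between -0.008 and 0.008 m and z of carrier_blue_seat in the frame of rail between -0.008 and 0.008 m and x of carrier_blue_seat in the frame of rail between 0.02 and 0.32 m and contact force between the fingers and carrier_blue below 0.1 N and y of carrier_green_seat in the frame of rail between -0.008 and 0.008 m and z of carrier_green_seat in the frame of rail between -0.008 and 0.008 m and x of carrier_green_seat in the frame of rail between 0.02 and 0.32 m and contact force between the fingers and carrier_green below 0.1 N and y of carrier_yellow_seat in the frame of rail between -0.008 and 0.008 m and z of carrier_yellow_seat in the frame of rail between -0.008 and 0.008 m and x of carrier_yellow_seat in the frame of rail between 0.02 and 0.32 m and contact force between the fingers and carrier_yellow below 0.1 N and y of carrier_grey_seat in the frame of rail between -0.008 and 0.008 m and z of carrier_grey_seat in the frame of rail between -0.008 and 0.008 m and x of carrier_grey_seat in the frame of rail between 0.02 and 0.32 m and contact force between the fingers and carrier_grey below 0.1 N and x of any of carrier_red_seat, carrier_blue_seat, carrier_green_seat, carrier_yellow_seat, carrier_grey_seat in the frame of rail below 0.04 m and value of joint shutter below 0.006 m), for 0.3 s.
3. the shutter is at its next stop, amber glass before the port (within 4 mm) (value of joint shutter between 0.041 and 0.049 m), for 0.3 s.
At the end, for the whole second after the job is handed in: Every carrier present hangs on the rail (centred within 8 mm, in line within 0.12 rad), at rest and released, run down the rail with the first within 10 mm of the stop and all within 320 mm of it, and the shutter rests within 4 mm of its middle (amber) stop (all of step 3 and y of carrier_red_seat in the frame of rail between -0.008 and 0.008 m and z of carrier_red_seat in the frame of rail between -0.008 and 0.008 m and x of carrier_red_seat in the frame of rail between 0.02 and 0.32 m and angle between the x axis of each of carrier_red, carrier_blue, carrier_green, carrier_yellow, carrier_grey and the x axis of rail, either way round below 0.12 rad and linear speed of each of carrier_red, carrier_blue, carrier_green, carrier_yellow, carrier_grey below 0.02 m/s and contact force between the fingers and carrier_red below 0.1 N and y of carrier_blue_seat in the frame of rail between -0.008 and 0.008 m and z of carrier_blue_seat in the frame of rail between -0.008 and 0.008 m and x of carrier_blue_seat in the frame of rail between 0.02 and 0.32 m and contact force between the fingers and carrier_blue below 0.1 N and y of carrier_green_seat in the frame of rail between -0.008 and 0.008 m and z of carrier_green_seat in the frame of rail between -0.008 and 0.008 m and x of carrier_green_seat in the frame of rail between 0.02 and 0.32 m and contact force between the fingers and carrier_green below 0.1 N and y of carrier_yellow_seat in the frame of rail between -0.008 and 0.008 m and z of carrier_yellow_seat in the frame of rail between -0.008 and 0.008 m and x of carrier_yellow_seat in the frame of rail between 0.02 and 0.32 m and contact force between the fingers and carrier_yellow below 0.1 N and y of carrier_grey_seat in the frame of rail between -0.008 and 0.008 m and z of carrier_grey_seat in the frame of rail between -0.008 and 0.008 m and x of carrier_grey_seat in the frame of rail between 0.02 and 0.32 m and contact force between the fingers and carrier_grey below 0.1 N and x of any of carrier_red_seat, carrier_blue_seat, carrier_green_seat, carrier_yellow_seat, carrier_grey_seat in the frame of rail below 0.04 m and velocity of joint shutter between -0.01 and 0.01 m/s); the robot touches nothing.
It fails at once if a carrier is held or pushed with the fingers on the lower half of the rail (less than 220 mm from the stop) ((y of carrier_red_seat in the frame of rail between -0.008 and 0.008 m and z of carrier_red_seat in the frame of rail between -0.008 and 0.008 m and x of carrier_red_seat in the frame of rail between 0 and 0.22 m and contact force between the fingers and carrier_red above 0.5 N) or (y of carrier_blue_seat in the frame of rail between -0.008 and 0.008 m and z of carrier_blue_seat in the frame of rail between -0.008 and 0.008 m and x of carrier_blue_seat in the frame of rail between 0 and 0.22 m and contact force between the fingers and carrier_blue above 0.5 N) or (y of carrier_green_seat in the frame of rail between -0.008 and 0.008 m and z of carrier_green_seat in the frame of rail between -0.008 and 0.008 m and x of carrier_green_seat in the frame of rail between 0 and 0.22 m and contact force between the fingers and carrier_green above 0.5 N) or (y of carrier_yellow_seat in the frame of rail between -0.008 and 0.008 m and z of carrier_yellow_seat in the frame of rail between -0.008 and 0.008 m and x of carrier_yellow_seat in the frame of rail between 0 and 0.22 m and contact force between the fingers and carrier_yellow above 0.5 N) or (y of carrier_grey_seat in the frame of rail between -0.008 and 0.008 m and z of carrier_grey_seat in the frame of rail between -0.008 and 0.008 m and x of carrier_grey_seat in the frame of rail between 0 and 0.22 m and contact force between the fingers and carrier_grey above 0.5 N)).
It fails at once if the sanding block, the tape measure or the tin is moved more than 30 mm (distance of any of sanding_block, tape_measure, nail_tin from where it was at the start of the episode above 0.03 m).
Of carrier_red, carrier_blue, carrier_green, carrier_yellow, carrier_grey only 4 to 5 are there at a start; the rules pass over those that are not, and their reading is None.
At some moment in a run one of carrier_red, carrier_blue, carrier_green, carrier_yellow, carrier_grey may be knocked a few centimetres aside while the robot is not near it.
It also fails if it takes over 208 s, if anything falls off the work surface, if the arm or the gripper's body presses on something with over 40 N, if the wrist force passes 120 N, or if a joint passes its speed limit or range.

### The arm

A 6-joint arm with a two-finger parallel gripper is mounted at the origin on a cart in front of the work surface, level with it; the furniture and walls round the work are solid. World frame = base frame: x ahead of the robot, y to its left, z up, the work surface at z = 0. Lengths are in m, angles in rad, forces in N, time in s.
With the tool pointing down it reaches from about 0.35 to 0.975 m from the base axis. Payload 17.4 kg.
Tool frame: the origin (TCP) lies midway between the tips of the shut fingers; the grasp point (between the pads) lies 19 mm behind it; z points along the fingers, y is the line along which they close (so a half turn about z gives the same grasp; the last joint's range is limited). The gripper opens to 85 mm and grips with 20 to 120 N. Pads are 22 mm wide; open, the fingers measure 114 mm over their backs; the gripper's body (76 mm by 85 mm) begins 54 mm behind the grasp point. The pads swing forward as they close: fully open they stand 13 mm farther back than shut.
Start: joints at [1.252, 0.116, 1.442, -0, 1.584, -0.038], TCP at [0.187, 0.649, 0.204] pointing down, gripper open.
Joint ranges: [-2.83, 2.83], [-0.83, 2.19], [0.07, 2.5], [-1.14, 4.28], [0.01, 3], [-2.97, 2.97]. Speed limits (rad/s): [1.89, 1.89, 2.22, 3.14, 3.14, 3.14].

### API

Orientations are given as a rotation vector (axis times angle).
In Python, from station import status, cams, env gives the robot as it stands.
- The arm moves only by the shell command python3 -m pendant 'ROWS' [OPENING] [FORCE]. ROWS is JSON, a list of rows, each an object of numbers: "dx", "dy", "dz": the shift along the tool's x, y, z in cm; "rx", "ry", "rz": the turn, a rotation vector about the tool's x, y, z in rad. In form: [{"dx": .., "dy": .., "dz": .., "rx": .., "ry": .., "rz": ..}, ...]. A call has 1 to 20 rows; each row shifts and turns the commanded pose from where the row before left it, along the tool's axes as they then stand; what a row does not reach is not made up. A row lasts 1/12 s, in which the tool goes at most 41.7 mm and 7.16 degrees, less where a joint would pass 70% of its speed; a pose out of reach is approached as far as the arm can. A call with a gripper value outside its range is refused whole. OPENING is the finger opening in cm, from 0 to 8.54, set as the call begins (- or left out, the last holds). The fingers move at their own pace and stop on an object; FORCE is the grip in N (left out, the last holds). Time passes only in rows, so rows that do not move let the fingers close. It gives the time, the measured TCP pose, the force, the opening and the grip force at its end, in the units of the state.
- status.state(): the state, without advancing time (a new reading comes with each control period).
- cams.camera(name): name is "side" or "top"; returns a dict with "frame" (480x640x3 uint8, red, green, blue), "camera_matrix" (3x3 intrinsics, pixels), "camera_from_world" (4x4, takes a point from world to camera coordinates). Camera axes: x right, y down, z forward; pixel columns grow to the right and rows downward; lengths in m; the calibration is good to about 2 mm. A picture is of the moment at which its call begins. There is no depth.
- env.finish_job(): hands the job in; it is judged then, once.
The state is a dict: "time": time; "qpos": joint angles; "joint_velocities": joint speeds; "joint_efforts": joint torques, N m; "tool_pos": TCP position; "eef_rot": TCP orientation; "force": force on the tool from outside, world axes, zero at the start; "ft_torque": the same for the moment, N m; "opening": finger opening in m; "gripper_force": force on a finger pad.
Only numpy, scipy, OpenCV 4.12 (cv2) and the standard library are available. Lean on these libraries where they do the work, as an engineer would, in place of code of your own. Each camera call takes 0.05 s, during which the arm holds its last target. There are 200 camera calls.

## Working session

There is one attempt and no reset: what is moved stays moved. The work goes in short steps, Python scripts to look and compute and a shell command to move; the robot and the scene stay as the last step left them, time stands still between calls to the robot, and variables do not carry over. Pictures are saved under pics/ and viewed, at most 14 in all, crops included, and the job is handed in when it is done.

```bash
ls; mkdir -p pics; python3 - <<'E'
from station import status,cams
import cv2,numpy as np
s=status.state();print({k:np.round(v,3).tolist() for k,v in s.items()})
for n in("side","top"):
    c=cams.camera(n);cv2.imwrite(f"pics/{n}0.png",c["frame"][:,:,::-1]);print(n,np.round(c["camera_matrix"],1).tolist(),np.round(c["camera_from_world"],3).tolist())
E
```

```text
pics
{'time': 0.0, 'qpos': [1.252, 0.116, 1.442, -0.0, 1.584, -0.038], 'joint_velocities': [0.0, -0.0, -0.001, 0.0, -0.0, -0.0], 'joint_efforts': [0.004, -73.197, -63.249, 0.0, 0.006, -0.0], 'tool_pos': [0.187, 0.648, 0.203], 'eef_rot': [-0.44, -3.11, 0.002], 'force': [0.299, 0.299, -0.074], 'ft_torque': [0.026, -0.019, -0.045], 'gripper_force': 0.0, 'opening': 0.085}
side [[509.5, 0.0, 316.6], [0.0, 509.5, 243.4], [0.0, 0.0, 1.0]] [[0.944, -0.331, 0.013, -0.537], [-0.119, -0.375, -0.92, 0.198], [0.309, 0.866, -0.393, 1.415], [0.0, 0.0, 0.0, 1.0]]
top [[583.2, 0.0, 320.2], [0.0, 583.2, 237.8], [0.0, 0.0, 1.0]] [[0.012, -1.0, 0.004, -0.003], [-0.828, -0.012, -0.561, 0.552], [0.561, 0.003, -0.828, 1.731], [0.0, 0.0, 0.0, 1.0]]
```

View pics/side0.png

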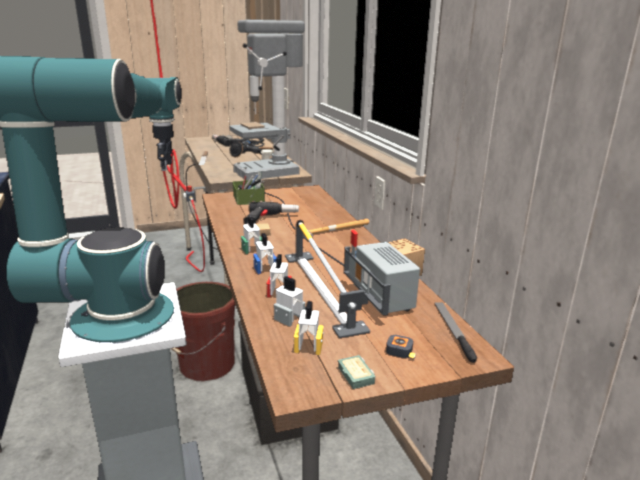

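View pics/top0.png

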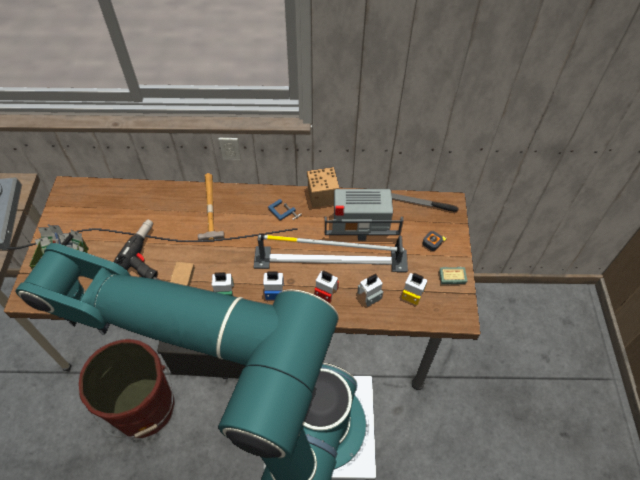

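Both views show five carriers (top-view tabs near (222,275), (273,276), (325,277), (373,281), (418,277)). The rail's yellow end is at (270,238), its stop at (400,245), and the lamp's red tab is at (338,210). I'll zoom in next.

```bash
cat > h.py <<'E'
from station import status,cams
import cv2,numpy as np
def ray(c,u,v):
    R=c["camera_from_world"][:3,:3];t=c["camera_from_world"][:3,3]
    return -R.T@t, R.T@np.linalg.solve(c["camera_matrix"],[u,v,1])
def onz(c,u,v,z):
    o,d=ray(c,u,v);return o+d*(z-o[2])/d[2]
def tri(c1,p1,c2,p2):
    o1,d1=ray(c1,*p1);o2,d2=ray(c2,*p2)
    s=np.linalg.lstsq(np.c_[d1,-d2],o2-o1,rcond=None)[0]
    a,b=o1+d1*s[0],o2+d2*s[1];return (a+b)/2,np.linalg.norm(a-b)
def proj(c,p):
    q=c["camera_matrix"]@(c["camera_from_world"]@np.r_[p,1])[:3];return q[:2]/q[2]
E
python3 - <<'E'
import cv2
t=cv2.imread("pics/top0.png")[180:310,205:475];cv2.imwrite("pics/topc.png",cv2.resize(t,None,fx=2.95,fy=2.95,interpolation=cv2.INTER_CUBIC))
t=cv2.imread("pics/side0.png")[210:390,230:430];cv2.imwrite("pics/sidec.png",cv2.resize(t,None,fx=3.3,fy=3.3,interpolation=cv2.INTER_CUBIC))
E
```

```text
(no output)
```

View pics/topc.png

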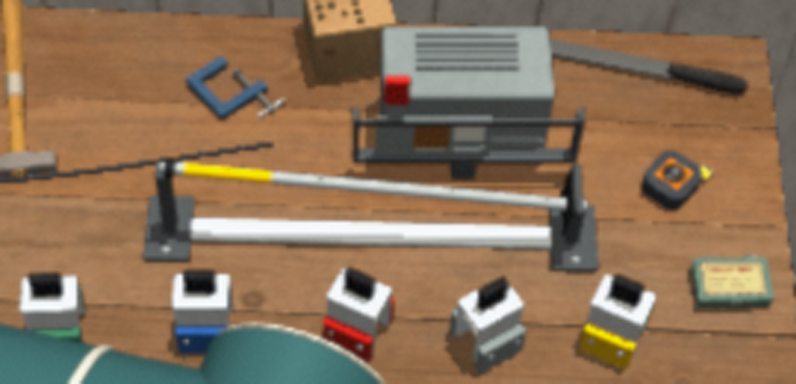

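View pics/sidec.png

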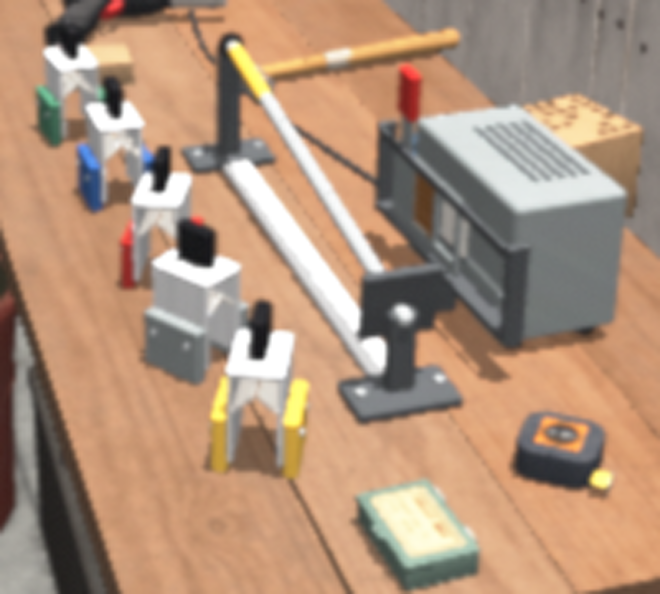

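The crop shows the amber glass left of the lamp's port, so the shutter stands at "open" and shutting means about 90 mm toward -y. The red tab is at crop (397,90). The carriers' slots run roughly along the rail.

```bash
cat > m.py <<'E'
from h import *
T=cams.camera("top");S=cams.camera("side")
def comps(c,m,roi,amin=15):
    x0,y0,x1,y1=roi;M=np.zeros(m.shape,np.uint8);M[y0:y1,x0:x1]=m[y0:y1,x0:x1]*255
    n,l,s,ce=cv2.connectedComponentsWithStats(M);return [(ce[i],s[i],l==i) for i in range(1,n) if s[i,4]>=amin]
def masks(c):
    h=cv2.cvtColor(c["frame"],cv2.COLOR_RGB2HSV);H,s,v=[h[...,i].astype(int) for i in range(3)]
    return dict(black=(v<50),red=((H<6)|(H>174))&(s>170)&(v>90),yel=(abs(H-27)<5)&(s>150)&(v>120),white=(s<40)&(v>150))
E
python3 - <<'E'
from m import *
mt,ms=masks(T),masks(S)
print("cam",ray(T,0,0)[0],ray(S,0,0)[0])
for n,c,m,rb,rr in(("top",T,mt,(205,265,440,300),(320,195,360,225)),("side",S,ms,(235,210,330,325),(340,220,365,260))):
    for k,roi in(("black",rb),("red",rr),("yel",(250,210,320,245))):
        for ce,s,_ in comps(c,m[k],roi): 
            print(n,k,ce.round(1),s.tolist(), onz(c,*ce,{"black":.108,"red":.170,"yel":.1255}[k]).round(3))
t=T["frame"][:,:,::-1]
out=[]
for u,v in((222,284),(273,284),(326,286),(371,290),(415,288),(363,215)):
    out.append(cv2.resize(t[v-20:v+20,u-20:u+20] if u!=363 else t[180:245,318:408],(264,264),interpolation=cv2.INTER_CUBIC))
cv2.imwrite("pics/mont.png",np.vstack([np.hstack(out[:3]),np.hstack(out[3:])]))
E
```

```text
cam [-0.51335962 -0.00222167  1.74282734] [ 0.09280553 -1.32952523  0.74460442]
top black [220.1 276.4] [216, 273, 9, 7, 54] [0.438 0.327 0.108]
top black [272.2 275.7] [268, 273, 9, 6, 50] [0.443 0.158 0.108]
top black [326.4 276.1] [323, 272, 8, 9, 50] [ 0.444 -0.017  0.108]
top black [371.6 279.2] [368, 275, 8, 9, 49] [ 0.434 -0.163  0.108]
top black [416.7 278.5] [412, 275, 10, 8, 54] [ 0.439 -0.309  0.108]
top red [339.2 208.8] [336, 206, 8, 8, 45] [ 0.671 -0.058  0.17 ]
top yel [281.8 237.9] [268, 235, 29, 6, 106] [0.58  0.133 0.125]
side black [273.2 211.5] [268, 210, 13, 5, 44] [0.54  0.41  0.108]
side black [250.5 220.3] [245, 215, 14, 11, 60] [0.439 0.343 0.108]
side black [263.8 239.2] [262, 235, 4, 10, 25] [0.442 0.159 0.108]
side black [278.6 261.2] [277, 256, 4, 11, 28] [ 0.443 -0.016  0.108]
side black [288.9 283.7] [285, 278, 9, 12, 90] [ 0.432 -0.162  0.108]
side black [308.4 311.5] [306, 305, 5, 13, 39] [ 0.436 -0.315  0.108]
side red [353.8 237.6] [351, 230, 6, 16, 72] [ 0.664 -0.053  0.17 ]
```

View pics/mont.png

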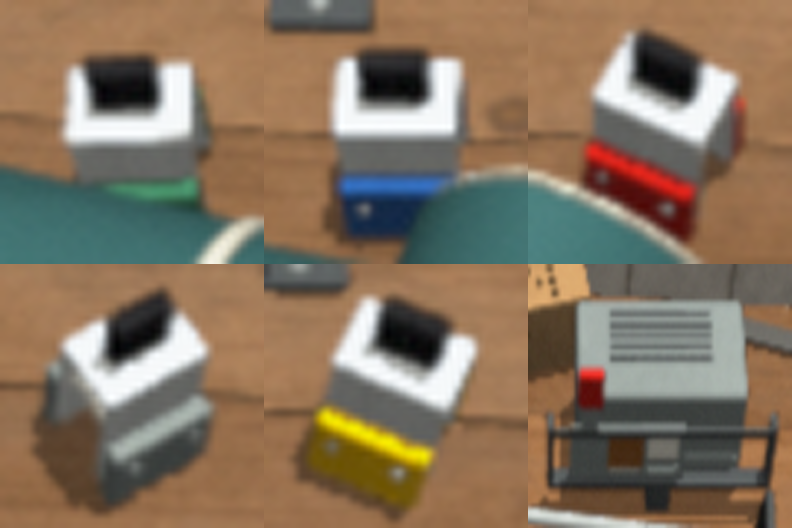

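```bash
python3 - <<'E'
from m import *
mp=lambda u,v:(lambda x,y:(u-20+x/6.6,v-20+y/6.6))
def yaw(a,b,z):
    p,q=onz(T,*a,z),onz(T,*b,z);d=p-q;return np.degrees(np.arctan2(-d[0],d[1])).round(1),np.linalg.norm(d).round(3)
for n,(u,v),o,a,b in(("green",(222,284),(0,0),(66,139),(194,134)),("blue",(273,284),(264,0),(333,134),(461,134)),("red",(326,286),(528,0),(595,97),(703,146)),("grey",(371,290),(0,264),(103,405),(208,350)),("yel",(415,288),(264,264),(333,357),(448,413))):
    f=mp(u,v);print(n,yaw(f(a[0]-o[0],a[1]-o[1]),f(b[0]-o[0],b[1]-o[1]),.09))
f=lambda x,y:(318+(x-528)*90/264,180+(y-264)*65/264)
print("lamp rear",yaw(f(578,301),f(744,301),.14),"front",yaw(f(582,399),f(748,397),.14))
# rod
mt,ms=masks(T),masks(S)
P1=onz(T,281.8,237.9,.1255)
def rodpt(c,u,v):
    z=.08
    for _ in range(20):
        p=onz(c,u,v,z);z=.1255-np.hypot(*(p-P1)[:2])*np.tan(np.radians(7))
    return p
for uv in((392.5,249.2),(350,245.5)):
    p=rodpt(T,*uv);d=P1-p;print("rod",p.round(4),np.degrees(np.arctan2(-d[0],d[1])).round(2),np.linalg.norm(d).round(3))
# rod columns from bright pixels
g=T["frame"].astype(int)
h=cv2.cvtColor(T["frame"],cv2.COLOR_RGB2HSV)
for u in range(300,392,10):
    col=h[236:256,u];r=np.where((col[:,1]<60)&(col[:,2]>110))[0]+236;print(u,r.tolist(),end=' ')
print()
print("side yellow px",[(c.round(1),s.tolist()) for c,s,_ in comps(S,ms["yel"],(290,215,325,260),5)])
E
```

```text
green (np.float64(3.4), np.float64(0.063))
blue (np.float64(0.8), np.float64(0.063))
red (np.float64(-26.7), np.float64(0.06))
grey (np.float64(30.9), np.float64(0.061))
yel (np.float64(-29.6), np.float64(0.062))
lamp rear (np.float64(0.9), np.float64(0.199)) front (np.float64(1.5), np.float64(0.194))
rod [ 0.5695 -0.2417  0.0795] -1.5 0.378
rod [ 0.5708 -0.0963  0.0973] -2.15 0.231
300 [238, 239, 240, 241, 254, 255] 310 [239, 240, 241, 242, 255] 320 [240, 241, 242, 243, 255] 330 [241, 242, 243, 244, 255] 340 [242, 243, 244, 245, 255] 350 [243, 244, 245, 246] 360 [244, 245, 246, 247] 370 [245, 246, 247, 248] 380 [246, 247, 248, 249] 390 [247, 248, 249, 250] 
side yellow px [(array([303.8, 231.5]), [300, 226, 8, 12, 12])]
```

```bash
cat > d.py <<'E'
# delta from the present TCP to a target: x y z yaw(deg; tool x = +y world turned by yaw) tilt(deg: tool x up)
import sys
from h import *
from scipy.spatial.transform import Rotation as Ro
def delta(p,yaw,tilt=0):
    s=status.state();R=Ro.from_rotvec(s["eef_rot"]);a=np.radians(yaw);t=np.radians(tilt)
    x=np.array([-np.sin(a)*np.cos(t),np.cos(a)*np.cos(t),np.sin(t)]);y=np.array([np.cos(a),np.sin(a),0]);z=np.cross(x,y)
    G=Ro.from_matrix(np.c_[x,y,z]);d=np.array(p)-s["tool_pos"]
    print("t",round(s["time"],1),"at",np.round(s["tool_pos"],4),"F",np.round(s["force"],1),"open",round(s["opening"],4),"| turn",(R.inv()*G).as_rotvec().round(3),"| cm now-axes",(R.inv().apply(d)*100).round(2),"| cm after turn",(G.inv().apply(d)*100).round(2))
if __name__=="__main__": delta([float(v) for v in sys.argv[1:4]],*[float(v) for v in sys.argv[4:]])
E
python3 - <<'E'
from m import *
print(tri(T,(339.2,208.8),S,(353.8,237.6)))
for a,b in(((272.2,275.7),(263.8,239.2)),((326.4,276.1),(278.6,261.2)),((371.6,279.2),(288.9,283.7)),((416.7,278.5),(308.4,311.5))): print(tri(T,a,S,b))
E
python3 d.py .668 -.056 .23 1
```

```text
(array([ 0.66447093, -0.05784749,  0.17354847]), np.float64(0.005337190441410277))
(array([0.44207384, 0.15835928, 0.10875162]), np.float64(0.0006218587815975942))
(array([ 0.44321985, -0.01723096,  0.10853242]), np.float64(0.0005585118494404121))
(array([ 0.43231915, -0.16319329,  0.1092909 ]), np.float64(0.002194310580332733))
(array([ 0.43882018, -0.30977882,  0.10536028]), np.float64(0.002974003754865048))
t 0.4 at [0.1871 0.6485 0.2035] F [ 0.   0.3 -0.9] open 0.0852 | turn [-0.     0.     1.273] | cm now-axes [-65.73 -54.37  -2.64] | cm after turn [-71.28  46.86  -2.65]
```

```bash
python3 -m pendant '[{"rz":0.116,"dz":-0.4},{"rz":0.116,"dz":-0.4},{"rz":0.116,"dz":-0.4},{"rz":0.116,"dz":-0.4},{"rz":0.116,"dz":-0.4},{"rz":0.116,"dz":-0.4},{"rz":0.116,"dz":-0.4},{"rz":0.116,"dz":-0.4},{"rz":0.116,"dz":-0.4},{"rz":0.116},{"rz":0.113}]' 8.5 30
python3 -m pendant '[{"dx":-3.4,"dy":2.2},{"dx":-3.4,"dy":2.2},{"dx":-3.4,"dy":2.2},{"dx":-3.4,"dy":2.2},{"dx":-3.4,"dy":2.2},{"dx":-3.4,"dy":2.2},{"dx":-3.4,"dy":2.2},{"dx":-3.4,"dy":2.2},{"dx":-3.4,"dy":2.2},{"dx":-3.4,"dy":2.2},{"dx":-3.4,"dy":2.2},{"dx":-3.4,"dy":2.2},{"dx":-3.4,"dy":2.2},{"dx":-3.4,"dy":2.2},{"dx":-3.4,"dy":2.2},{"dx":-3.4,"dy":2.2},{"dx":-3.4,"dy":2.2},{"dx":-3.4,"dy":2.2},{},{}]'
python3 d.py .668 -.056 .158 1
```

```text
t 0.4 at [0.1871 0.6485 0.2035] F [ 0.   0.3 -0.9] open 0.0852 | turn [-0.     0.     1.273] | cm now-axes [-65.73 -54.37   4.56] | cm after turn [-71.28  46.86   4.55]invalid input at $[0]: expected keys dx, dy, dz, rx, ry, rz
invalid input at $[0]: expected keys dx, dy, dz, rx, ry, rz
```

```bash
python3 -m pendant '[{"dx":0,"dy":0,"dz":-0.4,"rx":0,"ry":0,"rz":0.116},{"dx":0,"dy":0,"dz":-0.4,"rx":0,"ry":0,"rz":0.116},{"dx":0,"dy":0,"dz":-0.4,"rx":0,"ry":0,"rz":0.116},{"dx":0,"dy":0,"dz":-0.4,"rx":0,"ry":0,"rz":0.116},{"dx":0,"dy":0,"dz":-0.4,"rx":0,"ry":0,"rz":0.116},{"dx":0,"dy":0,"dz":-0.4,"rx":0,"ry":0,"rz":0.116},{"dx":0,"dy":0,"dz":-0.4,"rx":0,"ry":0,"rz":0.116},{"dx":0,"dy":0,"dz":-0.4,"rx":0,"ry":0,"rz":0.116},{"dx":0,"dy":0,"dz":-0.4,"rx":0,"ry":0,"rz":0.116},{"dx":0,"dy":0,"dz":0,"rx":0,"ry":0,"rz":0.116},{"dx":0,"dy":0,"dz":0,"rx":0,"ry":0,"rz":0.113}]' 8.5 30
python3 -m pendant '[{"dx":-3.4,"dy":2.2,"dz":0,"rx":0,"ry":0,"rz":0},{"dx":-3.4,"dy":2.2,"dz":0,"rx":0,"ry":0,"rz":0},{"dx":-3.4,"dy":2.2,"dz":0,"rx":0,"ry":0,"rz":0},{"dx":-3.4,"dy":2.2,"dz":0,"rx":0,"ry":0,"rz":0},{"dx":-3.4,"dy":2.2,"dz":0,"rx":0,"ry":0,"rz":0},{"dx":-3.4,"dy":2.2,"dz":0,"rx":0,"ry":0,"rz":0},{"dx":-3.4,"dy":2.2,"dz":0,"rx":0,"ry":0,"rz":0},{"dx":-3.4,"dy":2.2,"dz":0,"rx":0,"ry":0,"rz":0},{"dx":-3.4,"dy":2.2,"dz":0,"rx":0,"ry":0,"rz":0},{"dx":-3.4,"dy":2.2,"dz":0,"rx":0,"ry":0,"rz":0},{"dx":-3.4,"dy":2.2,"dz":0,"rx":0,"ry":0,"rz":0},{"dx":-3.4,"dy":2.2,"dz":0,"rx":0,"ry":0,"rz":0},{"dx":-3.4,"dy":2.2,"dz":0,"rx":0,"ry":0,"rz":0},{"dx":-3.4,"dy":2.2,"dz":0,"rx":0,"ry":0,"rz":0},{"dx":-3.4,"dy":2.2,"dz":0,"rx":0,"ry":0,"rz":0},{"dx":-3.4,"dy":2.2,"dz":0,"rx":0,"ry":0,"rz":0},{"dx":-3.4,"dy":2.2,"dz":0,"rx":0,"ry":0,"rz":0},{"dx":-3.4,"dy":2.2,"dz":0,"rx":0,"ry":0,"rz":0}]'
python3 d.py .668 -.056 .158 1
```

```text
time: 1.32
tool_pos: [0.1871, 0.6486, 0.2399]
eef_rot: [-2.209, -2.234, -0.001]
force: [0.7, -0.1, -1.0]
opening: 0.0849
gripper_force: 0.0
time: 2.82
tool_pos: [0.5942, 0.0413, 0.2398]
eef_rot: [2.203, 2.24, 0.001]
force: [0.5, 0.2, -0.1]
opening: 0.0852
gripper_force: 0.0
t 2.8 at [0.5942 0.0413 0.2398] F [ 0.5  0.2 -0.1] open 0.0852 | turn [ 0.001 -0.    -0.001] | cm now-axes [-9.85  7.21  8.19] | cm after turn [-9.86  7.21  8.18]
```

```bash
python3 -m pendant '[{"dx":-3.28,"dy":2.4,"dz":0,"rx":0,"ry":0,"rz":0},{"dx":-3.28,"dy":2.4,"dz":0,"rx":0,"ry":0,"rz":0},{"dx":-3.28,"dy":2.4,"dz":0,"rx":0,"ry":0,"rz":0},{"dx":0,"dy":0,"dz":2,"rx":0,"ry":0,"rz":0},{"dx":0,"dy":0,"dz":2,"rx":0,"ry":0,"rz":0},{"dx":0,"dy":0,"dz":2,"rx":0,"ry":0,"rz":0},{"dx":0,"dy":0,"dz":2,"rx":0,"ry":0,"rz":0},{"dx":0,"dy":0,"dz":0,"rx":0,"ry":0,"rz":0}]'
python3 -m pendant '[{"dx":0,"dy":0,"dz":0,"rx":0,"ry":0,"rz":0},{"dx":0,"dy":0,"dz":0,"rx":0,"ry":0,"rz":0},{"dx":0,"dy":0,"dz":0,"rx":0,"ry":0,"rz":0},{"dx":0,"dy":0,"dz":0,"rx":0,"ry":0,"rz":0},{"dx":0,"dy":0,"dz":0,"rx":0,"ry":0,"rz":0},{"dx":0,"dy":0,"dz":0,"rx":0,"ry":0,"rz":0},{"dx":0,"dy":0,"dz":0,"rx":0,"ry":0,"rz":0},{"dx":0,"dy":0,"dz":0,"rx":0,"ry":0,"rz":0}]' 0 25
python3 - <<'E'
from h import *
for n in("side","top"):
    f=cams.camera(n)["frame"][:,:,::-1]; f=f[200:300,270:430] if n=="side" else f[170:270,280:440]
    cv2.imwrite(f"pics/{n}1.png",cv2.resize(f,None,fx=4,fy=4,interpolation=cv2.INTER_CUBIC))
a=[cv2.imread(f"pics/{n}1.png")[:,:,:] for n in("side","top")]
cv2.imwrite("pics/g1.png",cv2.resize(np.vstack(a),None,fx=.75,fy=.75))
E
```

```text
time: 3.48
tool_pos: [0.6656, -0.0537, 0.1551]
eef_rot: [-2.2, -2.237, 0.005]
force: [-0.4, -1.1, -1.0]
opening: 0.0852
gripper_force: 0.0
time: 4.15
tool_pos: [0.6629, -0.0538, 0.1606]
eef_rot: [-2.198, -2.235, 0.011]
force: [-45.7, 0.6, 19.4]
opening: 0.0109
gripper_force: 24.5
```

View pics/g1.png

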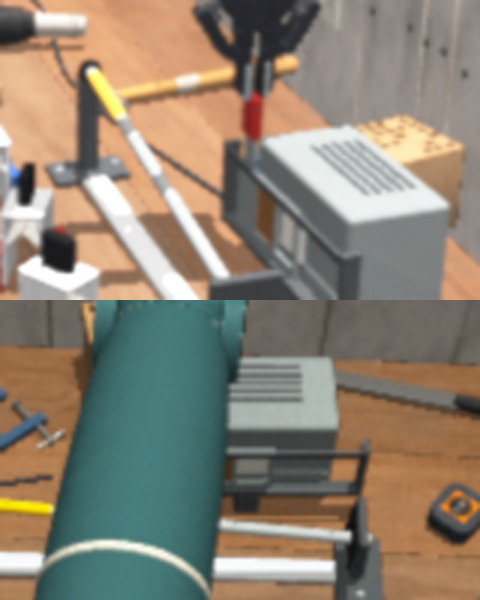

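The side crop shows both fingers on the red tab (253,115), and the force says the tab lies a few mm nearer the robot. I'll ease the tool over before sliding.

```bash
python3 -m pendant '[{"dx":0,"dy":-0.2,"dz":0,"rx":0,"ry":0,"rz":0},{"dx":0,"dy":-0.2,"dz":0,"rx":0,"ry":0,"rz":0},{"dx":0,"dy":0,"dz":0,"rx":0,"ry":0,"rz":0},{"dx":0,"dy":0,"dz":0,"rx":0,"ry":0,"rz":0}]'
```

```text
time: 4.58
tool_pos: [0.6623, -0.0539, 0.1608]
eef_rot: [-2.202, -2.24, 0.001]
force: [-11.0, 0.8, 8.3]
opening: 0.0111
gripper_force: 25.1
```

```bash
python3 -m pendant '[{"dx":-0.4,"dy":-0.1,"dz":0,"rx":0,"ry":0,"rz":0},{"dx":-0.8,"dy":0,"dz":0,"rx":0,"ry":0,"rz":0},{"dx":-0.8,"dy":0,"dz":0,"rx":0,"ry":0,"rz":0},{"dx":-0.8,"dy":0,"dz":0,"rx":0,"ry":0,"rz":0},{"dx":-0.8,"dy":0,"dz":0,"rx":0,"ry":0,"rz":0},{"dx":-0.8,"dy":0,"dz":0,"rx":0,"ry":0,"rz":0},{"dx":0,"dy":0,"dz":0,"rx":0,"ry":0,"rz":0}]'
python3 -m pendant '[{"dx":-0.8,"dy":0,"dz":0,"rx":0,"ry":0,"rz":0},{"dx":-0.8,"dy":0,"dz":0,"rx":0,"ry":0,"rz":0},{"dx":-0.8,"dy":0,"dz":0,"rx":0,"ry":0,"rz":0},{"dx":-0.8,"dy":0,"dz":0,"rx":0,"ry":0,"rz":0},{"dx":-0.8,"dy":0,"dz":0,"rx":0,"ry":0,"rz":0},{"dx":-0.6,"dy":0,"dz":0,"rx":0,"ry":0,"rz":0},{"dx":0,"dy":0,"dz":0,"rx":0,"ry":0,"rz":0},{"dx":0,"dy":0,"dz":0,"rx":0,"ry":0,"rz":0}]'
```

```text
time: 5.17
tool_pos: [0.6628, -0.0989, 0.1608]
eef_rot: [2.203, 2.239, 0.0]
force: [-5.0, -0.1, 7.0]
opening: 0.0109
gripper_force: 25.0
time: 5.83
tool_pos: [0.6634, -0.1429, 0.1606]
eef_rot: [-2.201, -2.24, -0.002]
force: [-6.3, 9.1, 6.9]
opening: 0.0105
gripper_force: 25.4
```

```bash
python3 -m pendant '[{"dx":0,"dy":0,"dz":0,"rx":0,"ry":0,"rz":0},{"dx":0,"dy":0,"dz":0,"rx":0,"ry":0,"rz":0},{"dx":0,"dy":0,"dz":0,"rx":0,"ry":0,"rz":0},{"dx":0,"dy":0,"dz":-1,"rx":0,"ry":0,"rz":0},{"dx":0,"dy":0,"dz":-3,"rx":0,"ry":0,"rz":0},{"dx":0,"dy":0,"dz":-3,"rx":0,"ry":0,"rz":0},{"dx":0,"dy":0,"dz":-3,"rx":0,"ry":0,"rz":0},{"dx":0,"dy":0,"dz":0,"rx":0,"ry":0,"rz":0}]' 5 30
python3 - <<'E'
from m import *
mt,ms=masks(T),masks(S)
for n,c,m,rb,rr in(("top",T,mt,(205,265,440,300),(320,195,400,225)),("side",S,ms,(235,230,330,325),(340,220,385,290))):
    for k,roi in(("black",rb),("red",rr)):
        for ce,s,_ in comps(c,m[k],roi): print(n,k,ce.round(1),s.tolist(), onz(c,*ce,{"black":.108,"red":.170}[k]).round(3))
f=S["frame"][:,:,::-1][210:330,290:430];cv2.imwrite("pics/s2.png",cv2.resize(f,None,fx=4,fy=4))
E
python3 d.py .433 -.163 .25 31
```

```text
time: 6.5
tool_pos: [0.6648, -0.1443, 0.2676]
eef_rot: [2.197, 2.235, 0.007]
force: [0.1, 0.4, 1.1]
opening: 0.0502
gripper_force: 0.0
top black [416.9 278.6] [413, 275, 9, 8, 49] [ 0.439 -0.31   0.108]
top black [371.5 279.6] [368, 276, 8, 8, 42] [ 0.433 -0.163  0.108]
side black [263.9 239.2] [262, 235, 4, 9, 22] [0.442 0.16  0.108]
side black [278.5 261.1] [277, 255, 4, 13, 39] [ 0.443 -0.016  0.108]
side black [289.2 283.9] [285, 278, 10, 12, 87] [ 0.432 -0.163  0.108]
side black [308.4 311.9] [307, 307, 4, 11, 36] [ 0.435 -0.317  0.108]
side red [366.1 248.5] [364, 241, 5, 16, 68] [ 0.666 -0.138  0.17 ]
t 6.6 at [ 0.664  -0.144   0.2618] F [-0.   0.4 -0.4] open 0.0496 | turn [ 0.003  0.002 -0.524] | cm now-axes [ -1.51 -23.13   1.11] | cm after turn [ 10.27 -20.78   1.18]
```

View pics/s2.png

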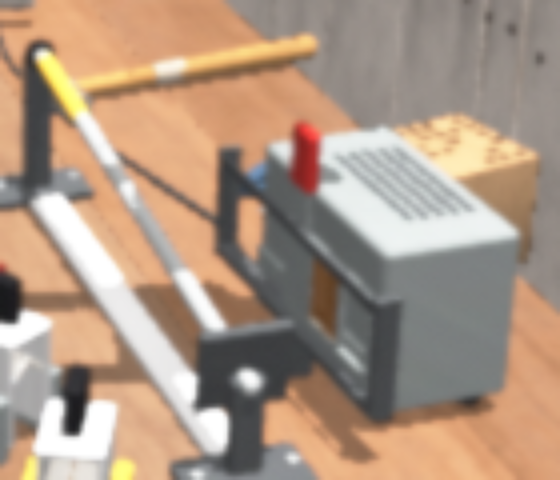

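The blank plate now stands before the port with the amber to its right, and the red tab is at (305,155) in the crop, 89 mm along. Next is the grey carrier.

```bash
python3 -m pendant '[{"dx":-0.25,"dy":-3.85,"dz":0,"rx":0,"ry":0,"rz":0},{"dx":-0.25,"dy":-3.85,"dz":0,"rx":0,"ry":0,"rz":0},{"dx":-0.25,"dy":-3.85,"dz":0,"rx":0,"ry":0,"rz":0},{"dx":-0.25,"dy":-3.85,"dz":0,"rx":0,"ry":0,"rz":0},{"dx":-0.25,"dy":-3.85,"dz":0,"rx":0,"ry":0,"rz":0},{"dx":-0.25,"dy":-3.85,"dz":0,"rx":0,"ry":0,"rz":0},{"dx":0,"dy":0,"dz":0,"rx":0,"ry":0,"rz":-0.105},{"dx":0,"dy":0,"dz":0,"rx":0,"ry":0,"rz":-0.105},{"dx":0,"dy":0,"dz":0,"rx":0,"ry":0,"rz":-0.105},{"dx":0,"dy":0,"dz":0,"rx":0,"ry":0,"rz":-0.105},{"dx":0,"dy":0,"dz":0,"rx":0,"ry":0,"rz":-0.105},{"dx":0,"dy":0,"dz":0,"rx":0,"ry":0,"rz":0},{"dx":0,"dy":0,"dz":0,"rx":0,"ry":0,"rz":0}]' 6
python3 d.py .433 -.163 .095 31
```

```text
time: 7.68
tool_pos: [0.4327, -0.1627, 0.259]
eef_rot: [-1.55, -2.732, 0.0]
force: [-0.4, 0.2, -1.3]
opening: 0.0603
gripper_force: 0.0
t 7.7 at [ 0.4327 -0.1627  0.259 ] F [-0.4  0.2 -1.3] open 0.0603 | turn [-0.001 -0.001 -0.002] | cm now-axes [-0.05  0.02 16.4 ] | cm after turn [-4.00e-02  1.00e-02  1.64e+01]
```

```bash
python3 -m pendant '[{"dx":0,"dy":0,"dz":3.5,"rx":0,"ry":0,"rz":0},{"dx":0,"dy":0,"dz":3.5,"rx":0,"ry":0,"rz":0},{"dx":0,"dy":0,"dz":3.5,"rx":0,"ry":0,"rz":0},{"dx":0,"dy":0,"dz":2.9,"rx":0,"ry":0,"rz":0},{"dx":0,"dy":0,"dz":1.5,"rx":0,"ry":0,"rz":0},{"dx":0,"dy":0,"dz":1.5,"rx":0,"ry":0,"rz":0},{"dx":0,"dy":0,"dz":0,"rx":0,"ry":0,"rz":0},{"dx":0,"dy":0,"dz":0,"rx":0,"ry":0,"rz":0}]'
python3 -m pendant '[{"dx":0,"dy":0,"dz":0,"rx":0,"ry":0,"rz":0},{"dx":0,"dy":0,"dz":0,"rx":0,"ry":0,"rz":0},{"dx":0,"dy":0,"dz":0,"rx":0,"ry":0,"rz":0},{"dx":0,"dy":0,"dz":0,"rx":0,"ry":0,"rz":0},{"dx":0,"dy":0,"dz":0,"rx":0,"ry":0,"rz":0},{"dx":0,"dy":0,"dz":0,"rx":0,"ry":0,"rz":0},{"dx":0,"dy":0,"dz":-1,"rx":0,"ry":0,"rz":0},{"dx":0,"dy":0,"dz":-2,"rx":0,"ry":0,"rz":0},{"dx":0,"dy":0,"dz":0,"rx":0,"ry":0,"rz":0}]' 0 30
python3 d.py .58 .123 .255 -2 
```

```text
time: 8.35
tool_pos: [0.4325, -0.1626, 0.0952]
eef_rot: [-1.548, -2.732, 0.0]
force: [-0.9, -0.3, 0.4]
opening: 0.0602
gripper_force: 0.0
time: 9.1
tool_pos: [0.4339, -0.1632, 0.1292]
eef_rot: [1.544, 2.732, 0.001]
force: [1.3, 1.2, -0.3]
opening: 0.0124
gripper_force: 29.4
t 9.1 at [ 0.4339 -0.1632  0.1292] F [ 1.3  1.2 -0.3] open 0.0124 | turn [0.003 0.002 0.577] | cm now-axes [ 16.94  27.3  -12.58] | cm after turn [ 29.11  13.6  -12.58]
```

```bash
python3 -m pendant '[{"dx":0,"dy":0,"dz":-3.1,"rx":0,"ry":0,"rz":0},{"dx":0,"dy":0,"dz":-3.1,"rx":0,"ry":0,"rz":0},{"dx":0,"dy":0,"dz":-1.3,"rx":0,"ry":0,"rz":0.115},{"dx":0,"dy":0,"dz":-1.3,"rx":0,"ry":0,"rz":0.115},{"dx":0,"dy":0,"dz":-1.3,"rx":0,"ry":0,"rz":0.115},{"dx":0,"dy":0,"dz":-1.3,"rx":0,"ry":0,"rz":0.115},{"dx":0,"dy":0,"dz":-1.2,"rx":0,"ry":0,"rz":0.115},{"dx":3.23,"dy":1.51,"dz":0,"rx":0,"ry":0,"rz":0},{"dx":3.23,"dy":1.51,"dz":0,"rx":0,"ry":0,"rz":0},{"dx":3.23,"dy":1.51,"dz":0,"rx":0,"ry":0,"rz":0},{"dx":3.23,"dy":1.51,"dz":0,"rx":0,"ry":0,"rz":0},{"dx":3.23,"dy":1.51,"dz":0,"rx":0,"ry":0,"rz":0},{"dx":3.23,"dy":1.51,"dz":0,"rx":0,"ry":0,"rz":0},{"dx":3.23,"dy":1.51,"dz":0,"rx":0,"ry":0,"rz":0},{"dx":3.23,"dy":1.51,"dz":0,"rx":0,"ry":0,"rz":0},{"dx":3.23,"dy":1.51,"dz":0,"rx":0,"ry":0,"rz":0},{"dx":0,"dy":0,"dz":0,"rx":0,"ry":0.122,"rz":0},{"dx":0,"dy":0,"dz":0,"rx":0,"ry":0,"rz":0},{"dx":0,"dy":0,"dz":0,"rx":0,"ry":0,"rz":0}]'
python3 d.py .5797 .123 .164 -2 7
python3 - <<'E'
from h import *
for n,(y0,x0) in(("side",(160,230)),("top",(180,220))):
    f=cams.camera(n)["frame"][:,:,::-1][y0:y0+125,x0:x0+160];cv2.imwrite(f"pics/{n}3.png",cv2.resize(f,None,fx=2.5,fy=2.5,interpolation=cv2.INTER_CUBIC))
cv2.imwrite("pics/g3.png",np.hstack([cv2.imread("pics/side3.png"),cv2.imread("pics/top3.png")]))
E
```

```text
time: 10.68
tool_pos: [0.5783, 0.1225, 0.2509]
eef_rot: [-2.197, -2.123, -0.131]
force: [-0.4, -1.3, -1.9]
opening: 0.012
gripper_force: 29.8
t 10.7 at [0.5783 0.1225 0.2509] F [-0.4 -1.3 -1.9] open 0.012 | turn [-0.001  0.003  0.001] | cm now-axes [-0.98  0.15  8.64] | cm after turn [-1.    0.14  8.63]
```

View pics/g3.png

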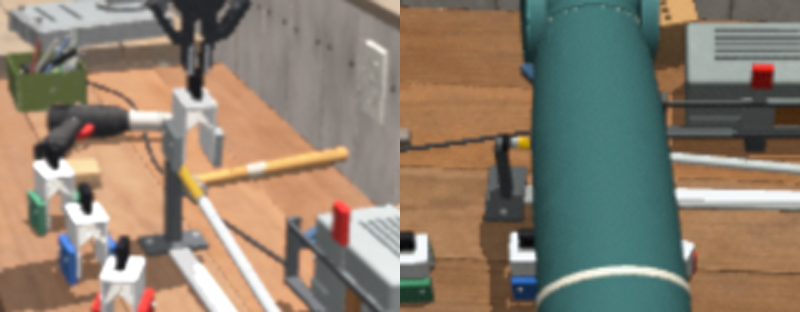

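The grey carrier hangs in the fingers at (195,110) in the crop, above the yellow stretch and in line with the rod. I'll lower it.

```bash
python3 -m pendant '[{"dx":-1.4,"dy":0.15,"dz":2,"rx":0,"ry":0,"rz":0},{"dx":0,"dy":0,"dz":2.5,"rx":0,"ry":0,"rz":0},{"dx":0,"dy":0,"dz":2,"rx":0,"ry":0,"rz":0},{"dx":0,"dy":0,"dz":1,"rx":0,"ry":0,"rz":0},{"dx":0,"dy":0,"dz":0.7,"rx":0,"ry":0,"rz":0},{"dx":0,"dy":0,"dz":0,"rx":0,"ry":0,"rz":0},{"dx":0,"dy":0,"dz":0,"rx":0,"ry":0,"rz":0},{"dx":0,"dy":0,"dz":0,"rx":0,"ry":0,"rz":0}]'
python3 -m pendant '[{"dx":0,"dy":0,"dz":0.2,"rx":0,"ry":0,"rz":0},{"dx":0,"dy":0,"dz":0.2,"rx":0,"ry":0,"rz":0},{"dx":0,"dy":0,"dz":0,"rx":0,"ry":0,"rz":0},{"dx":0,"dy":0,"dz":0,"rx":0,"ry":0,"rz":0}]'
```

```text
time: 11.45
tool_pos: [0.5802, 0.1192, 0.17]
eef_rot: [-2.196, -2.124, -0.136]
force: [0.2, -0.7, -1.6]
opening: 0.0119
gripper_force: 29.8
time: 11.78
tool_pos: [0.5796, 0.1198, 0.1647]
eef_rot: [-2.195, -2.123, -0.134]
force: [-0.9, 0.0, -0.2]
opening: 0.0123
gripper_force: 30.0
```

```bash
python3 -m pendant '[{"dx":0,"dy":0,"dz":0.15,"rx":0,"ry":0,"rz":0},{"dx":0,"dy":0,"dz":0,"rx":0,"ry":0,"rz":0},{"dx":0,"dy":0,"dz":0,"rx":0,"ry":0,"rz":0}]'
python3 -m pendant '[{"dx":0,"dy":0,"dz":0,"rx":0,"ry":0,"rz":0},{"dx":0,"dy":0,"dz":0,"rx":0,"ry":0,"rz":0},{"dx":0,"dy":0,"dz":0,"rx":0,"ry":0,"rz":0},{"dx":0,"dy":0,"dz":0,"rx":0,"ry":0,"rz":0},{"dx":0,"dy":0,"dz":-2,"rx":0,"ry":0,"rz":0},{"dx":0,"dy":0,"dz":-3,"rx":0,"ry":0,"rz":0},{"dx":0,"dy":0,"dz":-3,"rx":0,"ry":0,"rz":0},{"dx":0,"dy":0,"dz":0,"rx":0,"ry":-0.122,"rz":0},{"dx":0,"dy":0,"dz":0,"rx":0,"ry":0,"rz":0},{"dx":0,"dy":0,"dz":0,"rx":0,"ry":0,"rz":0}]' 6
python3 - <<'E'
from m import *
f=S["frame"][:,:,::-1][200:340,240:400];cv2.imwrite("pics/s4.png",cv2.resize(f,None,fx=3,fy=3))
mt,ms=masks(T),masks(S)
for n,c,m,rb in(("top",T,mt,(205,230,440,300)),("side",S,ms,(235,230,360,325))):
        for ce,s,_ in comps(c,m["black"],rb): print(n,ce.round(1),s.tolist(), onz(c,*ce,.108).round(3))
E
python3 d.py .437 -.312 .25 -30
```

```text
time: 12.03
tool_pos: [0.5796, 0.12, 0.1631]
eef_rot: [-2.195, -2.123, -0.134]
force: [-4.3, -0.3, 1.1]
opening: 0.0119
gripper_force: 30.1
time: 12.87
tool_pos: [0.5793, 0.1114, 0.2422]
eef_rot: [-2.255, -2.186, -0.001]
force: [-0.3, -0.5, -1.1]
opening: 0.0598
gripper_force: 0.0
top [336.3 234.3] [332, 230, 10, 9, 68] [ 0.609 -0.05   0.108]
top [261.3 247.6] [259, 234, 6, 26, 96] [0.551 0.201 0.108]
top [365.5 235.6] [353, 234, 35, 6, 74] [ 0.605 -0.149  0.108]
top [397.7 252.9] [395, 239, 7, 24, 90] [ 0.536 -0.254  0.108]
top [428.4 246.4] [423, 242, 13, 9, 41] [ 0.564 -0.359  0.108]
top [220.1 276.5] [216, 274, 9, 6, 52] [0.438 0.327 0.108]
top [416.8 278.6] [412, 275, 10, 8, 51] [ 0.439 -0.31   0.108]
side [263.9 239.2] [262, 235, 4, 10, 24] [0.442 0.16  0.108]
side [326.4 249.5] [324, 244, 6, 12, 41] [0.607 0.021 0.108]
side [278.6 261.2] [277, 256, 4, 11, 28] [ 0.443 -0.016  0.108]
side [308.4 311.7] [307, 306, 4, 12, 37] [ 0.435 -0.316  0.108]
t 13.0 at [0.5791 0.1105 0.2414] F [-0.2 -0.3 -0.4] open 0.0599 | turn [-0.002 -0.002  0.491] | cm now-axes [-42.69 -12.83  -0.93] | cm after turn [-43.7    8.82  -0.86]
```

View pics/s4.png

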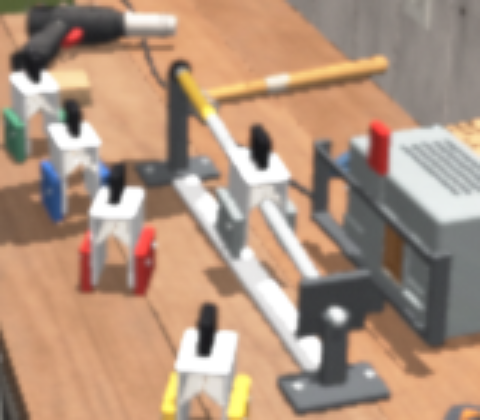

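The grey carrier (tab at (262,145) in the crop) is gliding down the rod by itself. Next is the yellow one.

```bash
python3 -m pendant '[{"dx":-3.88,"dy":-1.17,"dz":0,"rx":0,"ry":0,"rz":0},{"dx":-3.88,"dy":-1.17,"dz":0,"rx":0,"ry":0,"rz":0},{"dx":-3.88,"dy":-1.17,"dz":0,"rx":0,"ry":0,"rz":0},{"dx":-3.88,"dy":-1.17,"dz":0,"rx":0,"ry":0,"rz":0},{"dx":-3.88,"dy":-1.17,"dz":0,"rx":0,"ry":0,"rz":0},{"dx":-3.88,"dy":-1.17,"dz":0,"rx":0,"ry":0,"rz":0},{"dx":-3.88,"dy":-1.17,"dz":0,"rx":0,"ry":0,"rz":0},{"dx":-3.88,"dy":-1.17,"dz":0,"rx":0,"ry":0,"rz":0},{"dx":-3.88,"dy":-1.17,"dz":0,"rx":0,"ry":0,"rz":0},{"dx":-3.88,"dy":-1.17,"dz":0,"rx":0,"ry":0,"rz":0},{"dx":-3.88,"dy":-1.17,"dz":0,"rx":0,"ry":0,"rz":0},{"dx":0,"dy":0,"dz":0,"rx":0,"ry":0,"rz":0.098},{"dx":0,"dy":0,"dz":0,"rx":0,"ry":0,"rz":0.098},{"dx":0,"dy":0,"dz":0,"rx":0,"ry":0,"rz":0.098},{"dx":0,"dy":0,"dz":0,"rx":0,"ry":0,"rz":0.098},{"dx":0,"dy":0,"dz":0,"rx":0,"ry":0,"rz":0.098},{"dx":0,"dy":0,"dz":0,"rx":0,"ry":0,"rz":0},{"dx":0,"dy":0,"dz":0,"rx":0,"ry":0,"rz":0}]'
python3 d.py .437 -.312 .095 -30
```

```text
time: 14.47
tool_pos: [0.4363, -0.3122, 0.2418]
eef_rot: [-2.717, -1.574, -0.001]
force: [-0.5, -0.3, 0.1]
opening: 0.0596
gripper_force: 0.0
t 14.5 at [ 0.4363 -0.3122  0.2418] F [-0.5 -0.3  0.1] open 0.0596 | turn [-0.001 -0.001  0.003] | cm now-axes [ 0.03  0.06 14.68] | cm after turn [ 0.05  0.05 14.68]
```

```bash
python3 -m pendant '[{"dx":0,"dy":0,"dz":3.5,"rx":0,"ry":0,"rz":0},{"dx":0,"dy":0,"dz":3.5,"rx":0,"ry":0,"rz":0},{"dx":0,"dy":0,"dz":3.5,"rx":0,"ry":0,"rz":0},{"dx":0,"dy":0,"dz":2.7,"rx":0,"ry":0,"rz":0},{"dx":0,"dy":0,"dz":1.5,"rx":0,"ry":0,"rz":0},{"dx":0,"dy":0,"dz":0,"rx":0,"ry":0,"rz":0},{"dx":0,"dy":0,"dz":0,"rx":0,"ry":0,"rz":0}]'
python3 -m pendant '[{"dx":0,"dy":0,"dz":0,"rx":0,"ry":0,"rz":0},{"dx":0,"dy":0,"dz":0,"rx":0,"ry":0,"rz":0},{"dx":0,"dy":0,"dz":0,"rx":0,"ry":0,"rz":0},{"dx":0,"dy":0,"dz":0,"rx":0,"ry":0,"rz":0},{"dx":0,"dy":0,"dz":0,"rx":0,"ry":0,"rz":0},{"dx":0,"dy":0,"dz":0,"rx":0,"ry":0,"rz":0},{"dx":0,"dy":0,"dz":-1,"rx":0,"ry":0,"rz":0},{"dx":0,"dy":0,"dz":-3,"rx":0,"ry":0,"rz":0},{"dx":0,"dy":0,"dz":-3,"rx":0,"ry":0,"rz":0},{"dx":0,"dy":0,"dz":-3,"rx":0,"ry":0,"rz":0},{"dx":0,"dy":0,"dz":-3,"rx":0,"ry":0,"rz":0},{"dx":0,"dy":0,"dz":-3,"rx":0,"ry":0,"rz":-0.098},{"dx":0,"dy":0,"dz":0,"rx":0,"ry":0,"rz":-0.098},{"dx":0,"dy":0,"dz":0,"rx":0,"ry":0,"rz":-0.098},{"dx":0,"dy":0,"dz":0,"rx":0,"ry":0,"rz":-0.098},{"dx":0,"dy":0,"dz":0,"rx":0,"ry":0,"rz":-0.098},{"dx":0,"dy":0,"dz":0,"rx":0,"ry":0,"rz":0},{"dx":0,"dy":0,"dz":0,"rx":0,"ry":0,"rz":0}]' 0 30
python3 d.py .5797 .110 .25 -2
```

```text
time: 15.05
tool_pos: [0.4364, -0.3119, 0.0953]
eef_rot: [-2.717, -1.574, -0.0]
force: [0.4, 0.3, 0.9]
opening: 0.0597
gripper_force: 0.0
time: 16.55
tool_pos: [0.4366, -0.312, 0.2559]
eef_rot: [2.261, 2.181, 0.0]
force: [0.1, 0.1, -1.8]
opening: 0.0123
gripper_force: 29.1
t 16.6 at [ 0.4366 -0.312   0.2559] F [ 0.1  0.1 -1.8] open 0.0123 | turn [ 0.     0.    -0.001] | cm now-axes [42.69 12.78  0.59] | cm after turn [42.68 12.83  0.59]
```

```bash
python3 -m pendant '[{"dx":3.88,"dy":1.165,"dz":0,"rx":0,"ry":0,"rz":0},{"dx":3.88,"dy":1.165,"dz":0,"rx":0,"ry":0,"rz":0},{"dx":3.88,"dy":1.165,"dz":0,"rx":0,"ry":0,"rz":0},{"dx":3.88,"dy":1.165,"dz":0,"rx":0,"ry":0,"rz":0},{"dx":3.88,"dy":1.165,"dz":0,"rx":0,"ry":0,"rz":0},{"dx":3.88,"dy":1.165,"dz":0,"rx":0,"ry":0,"rz":0},{"dx":3.88,"dy":1.165,"dz":0,"rx":0,"ry":0,"rz":0},{"dx":3.88,"dy":1.165,"dz":0,"rx":0,"ry":0,"rz":0},{"dx":3.88,"dy":1.165,"dz":0,"rx":0,"ry":0,"rz":0},{"dx":3.88,"dy":1.165,"dz":0,"rx":0,"ry":0,"rz":0},{"dx":3.88,"dy":1.165,"dz":0,"rx":0,"ry":0,"rz":0},{"dx":0,"dy":0,"dz":0,"rx":0,"ry":0.122,"rz":0},{"dx":0,"dy":0,"dz":0,"rx":0,"ry":0,"rz":0},{"dx":0,"dy":0,"dz":0,"rx":0,"ry":0,"rz":0}]'
python3 d.py .5797 .1198 .165 -2 7
```

```text
time: 17.72
tool_pos: [0.5787, 0.1091, 0.2554]
eef_rot: [-2.2, -2.121, -0.13]
force: [0.4, 0.3, -1.5]
opening: 0.0121
gripper_force: 30.1
t 17.7 at [0.5787 0.1091 0.2554] F [ 0.4  0.3 -1.5] open 0.0121 | turn [-0.     0.003 -0.002] | cm now-axes [-0.    0.06  9.1 ] | cm after turn [-0.04  0.06  9.1 ]
```

```bash
python3 -m pendant '[{"dx":0,"dy":0.06,"dz":3,"rx":0,"ry":0,"rz":0},{"dx":0,"dy":0,"dz":3,"rx":0,"ry":0,"rz":0},{"dx":0,"dy":0,"dz":1.5,"rx":0,"ry":0,"rz":0},{"dx":0,"dy":0,"dz":1,"rx":0,"ry":0,"rz":0},{"dx":0,"dy":0,"dz":0.4,"rx":0,"ry":0,"rz":0},{"dx":0,"dy":0,"dz":0.2,"rx":0,"ry":0,"rz":0},{"dx":0,"dy":0,"dz":0.1,"rx":0,"ry":0,"rz":0},{"dx":0,"dy":0,"dz":0,"rx":0,"ry":0,"rz":0},{"dx":0,"dy":0,"dz":0,"rx":0,"ry":0,"rz":0}]'
python3 -m pendant '[{"dx":0,"dy":0,"dz":0,"rx":0,"ry":0,"rz":0},{"dx":0,"dy":0,"dz":0,"rx":0,"ry":0,"rz":0},{"dx":0,"dy":0,"dz":0,"rx":0,"ry":0,"rz":0},{"dx":0,"dy":0,"dz":0,"rx":0,"ry":0,"rz":0},{"dx":0,"dy":0,"dz":-2,"rx":0,"ry":0,"rz":0},{"dx":0,"dy":0,"dz":-3,"rx":0,"ry":0,"rz":0},{"dx":0,"dy":0,"dz":-3,"rx":0,"ry":0,"rz":0},{"dx":0,"dy":0,"dz":0,"rx":0,"ry":-0.122,"rz":0},{"dx":0,"dy":0,"dz":0,"rx":0,"ry":0,"rz":0},{"dx":0,"dy":0,"dz":0,"rx":0,"ry":0,"rz":0}]' 6
python3 - <<'E'
from m import *
f=S["frame"][:,:,::-1][200:340,240:400];cv2.imwrite("pics/s5.png",cv2.resize(f,None,fx=3,fy=3))
ms=masks(S)
for ce,s,_ in comps(S,ms["black"],(235,230,360,325)): print(ce.round(1),s.tolist(), onz(S,*ce,.108).round(3))
E
python3 d.py .4435 -.0165 .25 -27
```

```text
time: 18.47
tool_pos: [0.5802, 0.1213, 0.1653]
eef_rot: [-2.196, -2.124, -0.136]
force: [-1.6, 1.0, -1.3]
opening: 0.0119
gripper_force: 30.3
time: 19.3
tool_pos: [0.5794, 0.1129, 0.2433]
eef_rot: [-2.255, -2.186, -0.001]
force: [-0.6, 0.6, -1.2]
opening: 0.0601
gripper_force: 0.0
[263.9 239.4] [262, 235, 4, 10, 23] [0.442 0.158 0.108]
[325.9 248.6] [324, 243, 5, 12, 43] [0.607 0.028 0.108]
[278.6 261.3] [277, 256, 4, 11, 27] [ 0.443 -0.017  0.108]
[346.7 280.2] [344, 274, 7, 13, 59] [ 0.587 -0.19   0.108]
t 19.4 at [0.5792 0.112  0.2425] F [ 0.   0.4 -1.3] open 0.0601 | turn [-0.002 -0.002  0.439] | cm now-axes [-13.28 -13.14  -0.76] | cm after turn [-17.61  -6.25  -0.75]
```

View pics/s5.png

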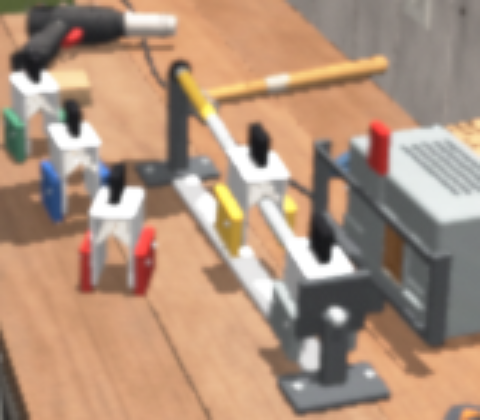

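Grey is at the stop (320,240) and yellow is gliding down at (260,145). Red stands where it was.

```bash
python3 -m pendant '[{"dx":-2.65,"dy":-2.63,"dz":0,"rx":0,"ry":0,"rz":0},{"dx":-2.65,"dy":-2.63,"dz":0,"rx":0,"ry":0,"rz":0},{"dx":-2.65,"dy":-2.63,"dz":0,"rx":0,"ry":0,"rz":0},{"dx":-2.65,"dy":-2.63,"dz":0,"rx":0,"ry":0,"rz":0},{"dx":-2.65,"dy":-2.63,"dz":0,"rx":0,"ry":0,"rz":0},{"dx":0,"dy":0,"dz":0,"rx":0,"ry":0,"rz":0.11},{"dx":0,"dy":0,"dz":0,"rx":0,"ry":0,"rz":0.11},{"dx":0,"dy":0,"dz":0,"rx":0,"ry":0,"rz":0.11},{"dx":0,"dy":0,"dz":0,"rx":0,"ry":0,"rz":0.11},{"dx":0,"dy":0,"dz":0,"rx":0,"ry":0,"rz":0},{"dx":0,"dy":0,"dz":0,"rx":0,"ry":0,"rz":0}]'
python3 d.py .4435 -.0165 .095 -27
python3 -m pendant '[{"dx":0,"dy":0,"dz":3.5,"rx":0,"ry":0,"rz":0},{"dx":0,"dy":0,"dz":3.5,"rx":0,"ry":0,"rz":0},{"dx":0,"dy":0,"dz":3.5,"rx":0,"ry":0,"rz":0},{"dx":0,"dy":0,"dz":2.7,"rx":0,"ry":0,"rz":0},{"dx":0,"dy":0,"dz":1.5,"rx":0,"ry":0,"rz":0},{"dx":0,"dy":0,"dz":0,"rx":0,"ry":0,"rz":0},{"dx":0,"dy":0,"dz":0,"rx":0,"ry":0,"rz":0}]'
```

```text
time: 20.32
tool_pos: [0.4435, -0.0165, 0.2429]
eef_rot: [-2.677, -1.642, -0.0]
force: [0.8, -0.1, 0.6]
opening: 0.06
gripper_force: 0.0
t 20.3 at [ 0.4435 -0.0165  0.2429] F [ 0.8 -0.1  0.6] open 0.06 | turn [-0.001 -0.001  0.001] | cm now-axes [-1.000e-02  2.000e-02  1.479e+01] | cm after turn [ 0.    0.   14.79]
time: 20.9
tool_pos: [0.4434, -0.0164, 0.0964]
eef_rot: [-2.677, -1.642, 0.001]
force: [0.7, -0.2, 0.2]
opening: 0.0601
gripper_force: 0.0
```

```bash
python3 -m pendant '[{"dx":0,"dy":0,"dz":0,"rx":0,"ry":0,"rz":0},{"dx":0,"dy":0,"dz":0,"rx":0,"ry":0,"rz":0},{"dx":0,"dy":0,"dz":0,"rx":0,"ry":0,"rz":0},{"dx":0,"dy":0,"dz":0,"rx":0,"ry":0,"rz":0},{"dx":0,"dy":0,"dz":0,"rx":0,"ry":0,"rz":0},{"dx":0,"dy":0,"dz":0,"rx":0,"ry":0,"rz":0},{"dx":0,"dy":0,"dz":-1,"rx":0,"ry":0,"rz":0},{"dx":0,"dy":0,"dz":-3,"rx":0,"ry":0,"rz":0},{"dx":0,"dy":0,"dz":-3,"rx":0,"ry":0,"rz":0},{"dx":0,"dy":0,"dz":-3,"rx":0,"ry":0,"rz":0},{"dx":0,"dy":0,"dz":-3,"rx":0,"ry":0,"rz":0},{"dx":0,"dy":0,"dz":-3,"rx":0,"ry":0,"rz":-0.11},{"dx":0,"dy":0,"dz":0,"rx":0,"ry":0,"rz":-0.11},{"dx":0,"dy":0,"dz":0,"rx":0,"ry":0,"rz":-0.11},{"dx":0,"dy":0,"dz":0,"rx":0,"ry":0,"rz":-0.11},{"dx":0,"dy":0,"dz":0,"rx":0,"ry":0,"rz":0},{"dx":0,"dy":0,"dz":0,"rx":0,"ry":0,"rz":0}]' 0 30
python3 -m pendant '[{"dx":2.55,"dy":2.63,"dz":0,"rx":0,"ry":0,"rz":0},{"dx":2.55,"dy":2.63,"dz":0,"rx":0,"ry":0,"rz":0},{"dx":2.55,"dy":2.63,"dz":0,"rx":0,"ry":0,"rz":0},{"dx":2.55,"dy":2.63,"dz":0,"rx":0,"ry":0,"rz":0},{"dx":2.55,"dy":2.63,"dz":0,"rx":0,"ry":0,"rz":0},{"dx":0,"dy":0,"dz":0,"rx":0,"ry":0.122,"rz":0},{"dx":0,"dy":0,"dz":0,"rx":0,"ry":0,"rz":0},{"dx":0,"dy":0,"dz":0,"rx":0,"ry":0,"rz":0}]'
python3 d.py .5797 .1198 .165 -2 7
```

```text
time: 22.32
tool_pos: [0.4436, -0.0164, 0.2569]
eef_rot: [2.261, 2.181, 0.0]
force: [-0.1, -0.8, -2.0]
opening: 0.0115
gripper_force: 29.4
time: 22.98
tool_pos: [0.5793, 0.1057, 0.2562]
eef_rot: [-2.2, -2.119, -0.13]
force: [-0.6, -1.1, -2.0]
opening: 0.0107
gripper_force: 34.9
t 23.0 at [0.5793 0.1057 0.2562] F [-0.6 -1.1 -2. ] open 0.0107 | turn [-0.001  0.002 -0.002] | cm now-axes [ 0.31 -0.    9.22] | cm after turn [ 0.28 -0.01  9.22]
```

```bash
python3 -m pendant '[{"dx":0.3,"dy":0,"dz":3,"rx":0,"ry":0,"rz":0},{"dx":0,"dy":0,"dz":3,"rx":0,"ry":0,"rz":0},{"dx":0,"dy":0,"dz":1.5,"rx":0,"ry":0,"rz":0},{"dx":0,"dy":0,"dz":1,"rx":0,"ry":0,"rz":0},{"dx":0,"dy":0,"dz":0.5,"rx":0,"ry":0,"rz":0},{"dx":0,"dy":0,"dz":0.2,"rx":0,"ry":0,"rz":0},{"dx":0,"dy":0,"dz":0.1,"rx":0,"ry":0,"rz":0},{"dx":0,"dy":0,"dz":0,"rx":0,"ry":0,"rz":0},{"dx":0,"dy":0,"dz":0,"rx":0,"ry":0,"rz":0}]'
python3 -m pendant '[{"dx":0,"dy":0,"dz":0,"rx":0,"ry":0,"rz":0},{"dx":0,"dy":0,"dz":0,"rx":0,"ry":0,"rz":0},{"dx":0,"dy":0,"dz":0,"rx":0,"ry":0,"rz":0},{"dx":0,"dy":0,"dz":0,"rx":0,"ry":0,"rz":0},{"dx":0,"dy":0,"dz":-2,"rx":0,"ry":0,"rz":0},{"dx":0,"dy":0,"dz":-3,"rx":0,"ry":0,"rz":0},{"dx":0,"dy":0,"dz":-3,"rx":0,"ry":0,"rz":0},{"dx":0,"dy":0,"dz":0,"rx":0,"ry":-0.122,"rz":0},{"dx":0,"dy":0,"dz":0,"rx":0,"ry":0,"rz":0},{"dx":0,"dy":0,"dz":0,"rx":0,"ry":0,"rz":0}]' 6
python3 - <<'E'
from m import *
f=S["frame"][:,:,::-1][200:340,240:400];cv2.imwrite("pics/s6.png",cv2.resize(f,None,fx=3,fy=3))
ms=masks(S)
for ce,s,_ in comps(S,ms["black"],(235,215,360,325)): print(ce.round(1),s.tolist(), onz(S,*ce,.108).round(3))
E
python3 d.py .4425 .1585 .25 1
```

```text
time: 23.73
tool_pos: [0.5802, 0.1209, 0.1658]
eef_rot: [-2.196, -2.124, -0.136]
force: [-1.4, -0.3, -0.1]
opening: 0.0111
gripper_force: 35.5
time: 24.57
tool_pos: [0.5794, 0.1124, 0.2438]
eef_rot: [-2.255, -2.186, -0.001]
force: [-0.5, -0.9, -1.6]
opening: 0.0599
gripper_force: 0.0
[250.3 220.6] [245, 216, 14, 10, 56] [0.438 0.341 0.108]
[263.9 239.4] [262, 235, 4, 10, 23] [0.442 0.158 0.108]
[326.2 249.6] [324, 244, 5, 12, 39] [0.606 0.02  0.108]
[342.8 274.1] [336, 262, 15, 25, 118] [ 0.591 -0.153  0.108]
t 24.7 at [0.5791 0.1116 0.2429] F [-0.4  0.8 -0.6] open 0.0601 | turn [-0.002 -0.002 -0.05 ] | cm now-axes [  4.25 -13.81  -0.68] | cm after turn [  4.93 -13.58  -0.71]
```

View pics/s6.png

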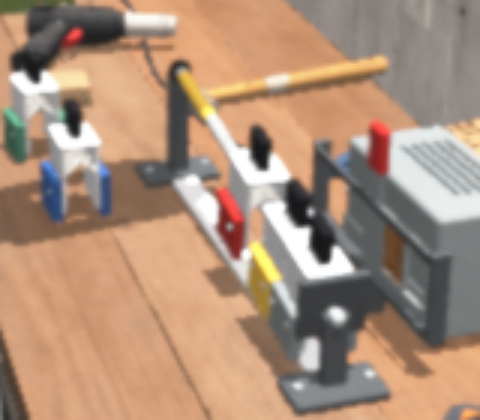

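Grey and yellow are docked at the stop and red is gliding behind them at (258,150). Blue is still in place.

```bash
python3 -m pendant '[{"dx":1.06,"dy":-3.45,"dz":0,"rx":0,"ry":0,"rz":0},{"dx":1.06,"dy":-3.45,"dz":0,"rx":0,"ry":0,"rz":0},{"dx":1.06,"dy":-3.45,"dz":0,"rx":0,"ry":0,"rz":0},{"dx":1.06,"dy":-3.45,"dz":0,"rx":0,"ry":0,"rz":0},{"dx":0,"dy":0,"dz":0,"rx":0,"ry":0,"rz":-0.05},{"dx":0,"dy":0,"dz":0,"rx":0,"ry":0,"rz":0},{"dx":0,"dy":0,"dz":3.5,"rx":0,"ry":0,"rz":0},{"dx":0,"dy":0,"dz":3.5,"rx":0,"ry":0,"rz":0},{"dx":0,"dy":0,"dz":3.5,"rx":0,"ry":0,"rz":0},{"dx":0,"dy":0,"dz":2.7,"rx":0,"ry":0,"rz":0},{"dx":0,"dy":0,"dz":1.5,"rx":0,"ry":0,"rz":0},{"dx":0,"dy":0,"dz":0,"rx":0,"ry":0,"rz":0},{"dx":0,"dy":0,"dz":0,"rx":0,"ry":0,"rz":0}]'
python3 d.py .4425 .1585 .095 1
python3 -m pendant '[{"dx":0,"dy":0,"dz":0,"rx":0,"ry":0,"rz":0},{"dx":0,"dy":0,"dz":0,"rx":0,"ry":0,"rz":0},{"dx":0,"dy":0,"dz":0,"rx":0,"ry":0,"rz":0},{"dx":0,"dy":0,"dz":0,"rx":0,"ry":0,"rz":0},{"dx":0,"dy":0,"dz":0,"rx":0,"ry":0,"rz":0},{"dx":0,"dy":0,"dz":0,"rx":0,"ry":0,"rz":0},{"dx":0,"dy":0,"dz":-1,"rx":0,"ry":0,"rz":0},{"dx":0,"dy":0,"dz":-3,"rx":0,"ry":0,"rz":0},{"dx":0,"dy":0,"dz":-3,"rx":0,"ry":0,"rz":0},{"dx":0,"dy":0,"dz":-3,"rx":0,"ry":0,"rz":0},{"dx":0,"dy":0,"dz":-3,"rx":0,"ry":0,"rz":0},{"dx":0,"dy":0,"dz":-3,"rx":0,"ry":0,"rz":0.05},{"dx":0,"dy":0,"dz":0,"rx":0,"ry":0,"rz":0},{"dx":0,"dy":0,"dz":0,"rx":0,"ry":0,"rz":0}]' 0 30
python3 d.py .5797 .110 .256 -2
```

```text
time: 25.75
tool_pos: [0.443, 0.1577, 0.0964]
eef_rot: [-2.203, -2.237, 0.002]
force: [0.1, 0.2, 0.2]
opening: 0.0602
gripper_force: 0.0
t 25.8 at [0.443  0.1577 0.0964] F [0.1 0.2 0.2] open 0.0602 | turn [-0.002 -0.    -0.002] | cm now-axes [ 0.08 -0.05  0.14] | cm after turn [ 0.08 -0.05  0.14]
time: 26.92
tool_pos: [0.4434, 0.1584, 0.2592]
eef_rot: [2.257, 2.183, 0.005]
force: [0.2, 0.6, -0.6]
opening: 0.0
gripper_force: 0.0
t 26.9 at [0.4434 0.1584 0.2592] F [ 0.2  0.6 -0.6] open 0.0 | turn [ 0.003 -0.001  0.002] | cm now-axes [-4.38 13.78  0.36] | cm after turn [-4.36 13.79  0.32]
```

The fingers shut on nothing, so blue may have been knocked aside. I'll look.

```bash
python3 - <<'E'
from m import *
f=S["frame"][:,:,::-1][200:340,220:400];a=cv2.resize(f,(540,420),interpolation=cv2.INTER_CUBIC)
cv2.imwrite("pics/s7.png",a)
for n,c,roi in(("side",S,(235,215,360,325)),("top",T,(205,265,440,310))):
    for ce,s,_ in comps(c,masks(c)["black"],roi): print(n,ce.round(1),s.tolist(), onz(c,*ce,.108).round(3))
E
```

```text
side [250.3 220.5] [245, 216, 14, 10, 57] [0.438 0.341 0.108]
side [261.4 239.5] [260, 235, 4, 10, 31] [0.434 0.16  0.108]
side [339.6 269.3] [329, 252, 22, 35, 166] [ 0.594 -0.121  0.108]
top [220.2 276.6] [216, 274, 9, 6, 50] [0.437 0.326 0.108]
```

View pics/s7.png

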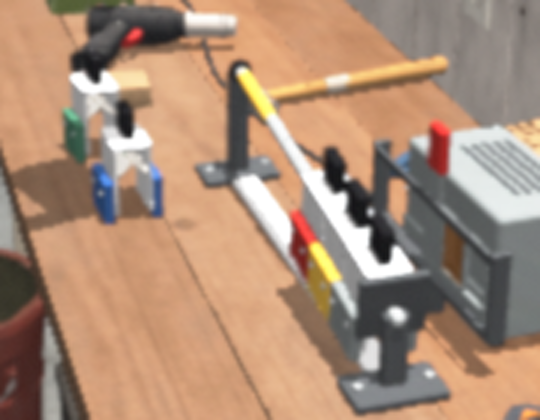

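```bash
python3 -m pendant '[{"dx":-3.9,"dy":0,"dz":0,"rx":0,"ry":0,"rz":0},{"dx":-3.9,"dy":0,"dz":0,"rx":0,"ry":0,"rz":0},{"dx":-3.9,"dy":0,"dz":0,"rx":0,"ry":0,"rz":0},{"dx":-3.9,"dy":0,"dz":0,"rx":0,"ry":0,"rz":0},{"dx":-3.9,"dy":0,"dz":0,"rx":0,"ry":0,"rz":0},{"dx":-3.9,"dy":0,"dz":0,"rx":0,"ry":0,"rz":0},{"dx":-3.9,"dy":0,"dz":0,"rx":0,"ry":0,"rz":0},{"dx":-3.9,"dy":0,"dz":0,"rx":0,"ry":0,"rz":0},{"dx":-3.9,"dy":0,"dz":0,"rx":0,"ry":0,"rz":0},{"dx":-3.9,"dy":0,"dz":0,"rx":0,"ry":0,"rz":0},{"dx":0,"dy":0,"dz":0,"rx":0,"ry":0,"rz":0}]' 6
python3 - <<'E'
from m import *
for n,c,roi in(("side",S,(235,215,330,325)),("top",T,(205,265,440,310))):
    for ce,s,_ in comps(c,masks(c)["black"],roi): print(n,ce.round(1),s.tolist(), onz(c,*ce,.108).round(3))
a=cv2.resize(T["frame"][:,:,::-1][255:315,200:300],(700,420),interpolation=cv2.INTER_CUBIC)
cv2.imwrite("pics/t8.png",a)
E
```

```text
time: 27.93
tool_pos: [0.4288, -0.2365, 0.255]
eef_rot: [-2.26, -2.178, 0.003]
force: [0.4, -0.4, -0.9]
opening: 0.0599
gripper_force: 0.0
side [279.2 215.8] [274, 215, 10, 4, 20] [0.548 0.357 0.108]
side [250.4 220.5] [245, 216, 14, 10, 55] [0.438 0.341 0.108]
side [261.1 239.8] [260, 236, 3, 9, 21] [0.433 0.158 0.108]
top [220.2 276.4] [216, 273, 9, 7, 53] [0.438 0.327 0.108]
top [272.5 277.7] [268, 275, 9, 6, 45] [0.435 0.157 0.108]
```

View pics/t8.png

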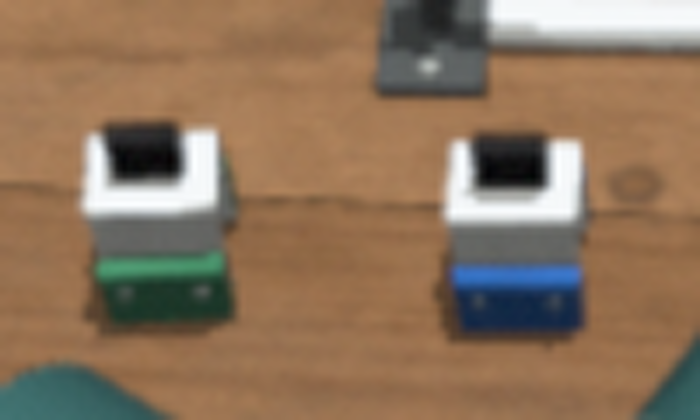

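Blue stands upright and square at about (0.4345, 0.1575), 8 mm nearer the robot, with its tab at (510,160) in the crop. Green is unchanged. I'll go back to blue and check the grip before lifting.

```bash
python3 d.py .4345 .1575 .25 -2
python3 -m pendant '[{"dx":3.9,"dy":0.2,"dz":0,"rx":0,"ry":0,"rz":0},{"dx":3.9,"dy":0.2,"dz":0,"rx":0,"ry":0,"rz":0},{"dx":3.9,"dy":0.2,"dz":0,"rx":0,"ry":0,"rz":0},{"dx":3.9,"dy":0.2,"dz":0,"rx":0,"ry":0,"rz":0},{"dx":3.9,"dy":0.2,"dz":0,"rx":0,"ry":0,"rz":0},{"dx":3.9,"dy":0.2,"dz":0,"rx":0,"ry":0,"rz":0},{"dx":3.9,"dy":0,"dz":0,"rx":0,"ry":0,"rz":0},{"dx":3.9,"dy":0,"dz":0,"rx":0,"ry":0,"rz":0},{"dx":3.9,"dy":0,"dz":0,"rx":0,"ry":0,"rz":0},{"dx":3.9,"dy":0,"dz":0,"rx":0,"ry":0,"rz":0},{"dx":0,"dy":0,"dz":0,"rx":0,"ry":0,"rz":0},{"dx":0,"dy":0,"dz":0,"rx":0,"ry":0,"rz":0}]' 6
python3 -c "
from m import *
for ce,s,_ in comps(S,masks(S)['black'],(235,215,330,325)): print(ce.round(1), onz(S,*ce,.108).round(3))"
python3 d.py .4345 .1575 .095 0
```

```text
t 28.0 at [ 0.4294 -0.2325  0.2555] F [-0.4  0.6 -0.6] open 0.0601 | turn [-0.002 -0.001 -0.001] | cm now-axes [38.99 -0.87  0.61] | cm after turn [38.99 -0.85  0.55]
time: 29.03
tool_pos: [0.4537, 0.1605, 0.2563]
eef_rot: [-2.251, -2.19, 0.002]
force: [-0.3, -0.4, 0.5]
opening: 0.06
gripper_force: 0.0
[250.3 220.5] [0.438 0.341 0.108]
[261.4 239.6] [0.434 0.159 0.108]
t 29.1 at [0.4543 0.1582 0.2567] F [-0.2 -0.5  0.8] open 0.0599 | turn [-0.001  0.    -0.031] | cm now-axes [-0.13 -1.96 16.17] | cm after turn [-0.07 -1.98 16.17]
```

```bash
python3 -m pendant '[{"dx":-0.1,"dy":-1.95,"dz":0,"rx":0,"ry":0,"rz":-0.03},{"dx":0,"dy":0,"dz":3.5,"rx":0,"ry":0,"rz":0},{"dx":0,"dy":0,"dz":3.5,"rx":0,"ry":0,"rz":0},{"dx":0,"dy":0,"dz":3.5,"rx":0,"ry":0,"rz":0},{"dx":0,"dy":0,"dz":3,"rx":0,"ry":0,"rz":0},{"dx":0,"dy":0,"dz":1.5,"rx":0,"ry":0,"rz":0},{"dx":0,"dy":0,"dz":1.2,"rx":0,"ry":0,"rz":0},{"dx":0,"dy":0,"dz":0,"rx":0,"ry":0,"rz":0},{"dx":0,"dy":0,"dz":0,"rx":0,"ry":0,"rz":0}]'
python3 -m pendant '[{"dx":0,"dy":0,"dz":0,"rx":0,"ry":0,"rz":0},{"dx":0,"dy":0,"dz":0,"rx":0,"ry":0,"rz":0},{"dx":0,"dy":0,"dz":0,"rx":0,"ry":0,"rz":0},{"dx":0,"dy":0,"dz":0,"rx":0,"ry":0,"rz":0},{"dx":0,"dy":0,"dz":0,"rx":0,"ry":0,"rz":0},{"dx":0,"dy":0,"dz":0,"rx":0,"ry":0,"rz":0},{"dx":0,"dy":0,"dz":0,"rx":0,"ry":0,"rz":0},{"dx":0,"dy":0,"dz":0,"rx":0,"ry":0,"rz":0}]' 0 40
```

```text
time: 29.88
tool_pos: [0.4356, 0.157, 0.0955]
eef_rot: [2.226, 2.217, 0.0]
force: [0.7, 0.5, -0.2]
opening: 0.0601
gripper_force: 0.0
time: 30.55
tool_pos: [0.4357, 0.1576, 0.0959]
eef_rot: [2.224, 2.218, 0.001]
force: [-2.2, -0.3, 5.2]
opening: 0.0119
gripper_force: 39.1
```

```bash
python3 -m pendant '[{"dx":0,"dy":0,"dz":-1,"rx":0,"ry":0,"rz":0},{"dx":0,"dy":0,"dz":-3,"rx":0,"ry":0,"rz":0},{"dx":0,"dy":0,"dz":-3,"rx":0,"ry":0,"rz":0},{"dx":0,"dy":0,"dz":-3,"rx":0,"ry":0,"rz":0},{"dx":0,"dy":0,"dz":-3,"rx":0,"ry":0,"rz":0},{"dx":0,"dy":0,"dz":-3,"rx":0,"ry":0,"rz":0.03},{"dx":-2.5,"dy":1.5,"dz":0,"rx":0,"ry":0,"rz":0},{"dx":-1.7,"dy":3,"dz":0,"rx":0,"ry":0,"rz":0},{"dx":0,"dy":3.5,"dz":0,"rx":0,"ry":0,"rz":0},{"dx":0,"dy":3.5,"dz":0,"rx":0,"ry":0,"rz":0},{"dx":0,"dy":3,"dz":0,"rx":0,"ry":0,"rz":0},{"dx":0,"dy":0,"dz":0,"rx":0,"ry":0.122,"rz":0},{"dx":0,"dy":0,"dz":0,"rx":0,"ry":0,"rz":0},{"dx":0,"dy":0,"dz":0,"rx":0,"ry":0,"rz":0}]'
python3 d.py .5797 .1205 .165 -2 7
```

```text
time: 31.72
tool_pos: [0.579, 0.1094, 0.255]
eef_rot: [-2.198, -2.122, -0.132]
force: [-0.6, 0.8, -2.9]
opening: 0.012
gripper_force: 39.4
t 31.7 at [0.579  0.1094 0.255 ] F [-0.6  0.8 -2.9] open 0.012 | turn [-0.001  0.002 -0.   ] | cm now-axes [0.02 0.04 9.07] | cm after turn [0.01 0.03 9.07]
```

```bash
python3 -m pendant '[{"dx":0,"dy":0.05,"dz":3,"rx":0,"ry":0,"rz":0},{"dx":0,"dy":0,"dz":3,"rx":0,"ry":0,"rz":0},{"dx":0,"dy":0,"dz":1.5,"rx":0,"ry":0,"rz":0},{"dx":0,"dy":0,"dz":0.9,"rx":0,"ry":0,"rz":0},{"dx":0,"dy":0,"dz":0.5,"rx":0,"ry":0,"rz":0},{"dx":0,"dy":0,"dz":0.2,"rx":0,"ry":0,"rz":0},{"dx":0,"dy":0,"dz":0.1,"rx":0,"ry":0,"rz":0},{"dx":0,"dy":0,"dz":0,"rx":0,"ry":0,"rz":0},{"dx":0,"dy":0,"dz":0,"rx":0,"ry":0,"rz":0}]'
python3 -m pendant '[{"dx":0,"dy":0,"dz":0,"rx":0,"ry":0,"rz":0},{"dx":0,"dy":0,"dz":0,"rx":0,"ry":0,"rz":0},{"dx":0,"dy":0,"dz":0,"rx":0,"ry":0,"rz":0},{"dx":0,"dy":0,"dz":0,"rx":0,"ry":0,"rz":0},{"dx":0,"dy":0,"dz":-2,"rx":0,"ry":0,"rz":0},{"dx":0,"dy":0,"dz":-3,"rx":0,"ry":0,"rz":0},{"dx":0,"dy":0,"dz":-3,"rx":0,"ry":0,"rz":0},{"dx":0,"dy":0,"dz":0,"rx":0,"ry":-0.122,"rz":0},{"dx":0,"dy":0,"dz":0,"rx":0,"ry":0,"rz":0},{"dx":0,"dy":0,"dz":0,"rx":0,"ry":0,"rz":0}]' 6
python3 -c "
from m import *
for n,c,roi in(('side',S,(235,205,360,325)),('top',T,(205,265,440,310))):
    for ce,s,_ in comps(c,masks(c)['black'],roi): print(n,ce.round(1),s.tolist(), onz(c,*ce,.108).round(3))"
python3 d.py .438 .327 .25 2
```

```text
time: 32.47
tool_pos: [0.5802, 0.1218, 0.1649]
eef_rot: [-2.195, -2.124, -0.136]
force: [0.0, -0.4, -0.7]
opening: 0.0119
gripper_force: 39.5
time: 33.3
tool_pos: [0.5794, 0.1133, 0.243]
eef_rot: [-2.255, -2.186, -0.002]
force: [-0.1, -0.4, -0.8]
opening: 0.0598
gripper_force: 0.0
side [273.4 211.1] [268, 209, 13, 5, 45] [0.541 0.413 0.108]
side [250.5 220.5] [245, 216, 14, 10, 57] [0.438 0.341 0.108]
side [336.2 264.2] [323, 241, 28, 46, 212] [ 0.597 -0.087  0.108]
top [220.2 276.5] [216, 274, 9, 6, 51] [0.437 0.327 0.108]
t 33.4 at [0.5792 0.1125 0.2421] F [-0.2 -0.8 -0.5] open 0.0602 | turn [-0.001 -0.002 -0.067] | cm now-axes [ 20.99 -14.8   -0.73] | cm after turn [ 21.93 -13.36  -0.79]
```

```bash
python3 -m pendant '[{"dx":3,"dy":-2.11,"dz":0,"rx":0,"ry":0,"rz":0},{"dx":3,"dy":-2.11,"dz":0,"rx":0,"ry":0,"rz":0},{"dx":3,"dy":-2.11,"dz":0,"rx":0,"ry":0,"rz":0},{"dx":3,"dy":-2.11,"dz":0,"rx":0,"ry":0,"rz":0},{"dx":3,"dy":-2.11,"dz":0,"rx":0,"ry":0,"rz":0},{"dx":3,"dy":-2.11,"dz":0,"rx":0,"ry":0,"rz":0},{"dx":3,"dy":-2.11,"dz":0,"rx":0,"ry":0,"rz":0},{"dx":0,"dy":0,"dz":0,"rx":0,"ry":0,"rz":-0.065},{"dx":0,"dy":0,"dz":0,"rx":0,"ry":0,"rz":0},{"dx":0,"dy":0,"dz":3.5,"rx":0,"ry":0,"rz":0},{"dx":0,"dy":0,"dz":3.5,"rx":0,"ry":0,"rz":0},{"dx":0,"dy":0,"dz":3.5,"rx":0,"ry":0,"rz":0},{"dx":0,"dy":0,"dz":2.7,"rx":0,"ry":0,"rz":0},{"dx":0,"dy":0,"dz":1.5,"rx":0,"ry":0,"rz":0},{"dx":0,"dy":0,"dz":0,"rx":0,"ry":0,"rz":0},{"dx":0,"dy":0,"dz":0,"rx":0,"ry":0,"rz":0}]'
python3 -m pendant '[{"dx":0,"dy":0,"dz":0,"rx":0,"ry":0,"rz":0},{"dx":0,"dy":0,"dz":0,"rx":0,"ry":0,"rz":0},{"dx":0,"dy":0,"dz":0,"rx":0,"ry":0,"rz":0},{"dx":0,"dy":0,"dz":0,"rx":0,"ry":0,"rz":0},{"dx":0,"dy":0,"dz":0,"rx":0,"ry":0,"rz":0},{"dx":0,"dy":0,"dz":0,"rx":0,"ry":0,"rz":0},{"dx":0,"dy":0,"dz":0,"rx":0,"ry":0,"rz":0}]' 0 40
python3 d.py .5797 .11 .255 -2
```

```text
time: 34.73
tool_pos: [0.439, 0.3259, 0.0957]
eef_rot: [-2.188, -2.253, 0.002]
force: [-0.1, 0.1, 0.7]
opening: 0.0599
gripper_force: 0.0
time: 35.32
tool_pos: [0.439, 0.3273, 0.0971]
eef_rot: [2.185, 2.257, 0.002]
force: [-2.0, 1.2, 7.5]
opening: 0.0111
gripper_force: 39.0
t 35.3 at [0.439  0.3273 0.0971] F [-2.   1.2  7.5] open 0.0111 | turn [ 0.001 -0.001  0.067] | cm now-axes [-22.16  13.38 -15.8 ] | cm after turn [-21.23  14.82 -15.79]
```

```bash
python3 -m pendant '[{"dx":0,"dy":0,"dz":-1,"rx":0,"ry":0,"rz":0},{"dx":0,"dy":0,"dz":-3,"rx":0,"ry":0,"rz":0},{"dx":0,"dy":0,"dz":-3,"rx":0,"ry":0,"rz":0},{"dx":0,"dy":0,"dz":-3,"rx":0,"ry":0,"rz":0},{"dx":0,"dy":0,"dz":-3,"rx":0,"ry":0,"rz":0},{"dx":0,"dy":0,"dz":-3,"rx":0,"ry":0,"rz":0.067},{"dx":-3.54,"dy":0,"dz":0,"rx":0,"ry":0,"rz":0},{"dx":-3.54,"dy":0,"dz":0,"rx":0,"ry":0,"rz":0},{"dx":-3.54,"dy":0,"dz":0,"rx":0,"ry":0,"rz":0},{"dx":-3.54,"dy":0,"dz":0,"rx":0,"ry":0,"rz":0},{"dx":-3.54,"dy":1,"dz":0,"rx":0,"ry":0,"rz":0},{"dx":-3.54,"dy":1,"dz":0,"rx":0,"ry":0,"rz":0},{"dx":0,"dy":3.2,"dz":0,"rx":0,"ry":0,"rz":0},{"dx":0,"dy":3.2,"dz":0,"rx":0,"ry":0,"rz":0},{"dx":0,"dy":3.2,"dz":0,"rx":0,"ry":0,"rz":0},{"dx":0,"dy":3.2,"dz":0,"rx":0,"ry":0,"rz":0},{"dx":0,"dy":0,"dz":0,"rx":0,"ry":0.122,"rz":0},{"dx":0,"dy":0,"dz":0,"rx":0,"ry":0,"rz":0},{"dx":0,"dy":0,"dz":0,"rx":0,"ry":0,"rz":0}]'
python3 d.py .5797 .1205 .165 -2 7
```

```text
time: 36.9
tool_pos: [0.5793, 0.1082, 0.2561]
eef_rot: [-2.2, -2.12, -0.132]
force: [-0.7, -0.7, -1.6]
opening: 0.0111
gripper_force: 39.8
t 36.9 at [0.5793 0.1082 0.2561] F [-0.7 -0.7 -1.6] open 0.0111 | turn [-0.001  0.002 -0.002] | cm now-axes [0.13 0.   9.2 ] | cm after turn [0.11 0.   9.2 ]
```

```bash
python3 -m pendant '[{"dx":0.1,"dy":0,"dz":3,"rx":0,"ry":0,"rz":0},{"dx":0,"dy":0,"dz":3,"rx":0,"ry":0,"rz":0},{"dx":0,"dy":0,"dz":1.5,"rx":0,"ry":0,"rz":0},{"dx":0,"dy":0,"dz":1,"rx":0,"ry":0,"rz":0},{"dx":0,"dy":0,"dz":0.5,"rx":0,"ry":0,"rz":0},{"dx":0,"dy":0,"dz":0.2,"rx":0,"ry":0,"rz":0},{"dx":0,"dy":0,"dz":0.1,"rx":0,"ry":0,"rz":0},{"dx":0,"dy":0,"dz":0,"rx":0,"ry":0,"rz":0},{"dx":0,"dy":0,"dz":0,"rx":0,"ry":0,"rz":0}]'
python3 -m pendant '[{"dx":0,"dy":0,"dz":0,"rx":0,"ry":0,"rz":0},{"dx":0,"dy":0,"dz":0,"rx":0,"ry":0,"rz":0},{"dx":0,"dy":0,"dz":0,"rx":0,"ry":0,"rz":0},{"dx":0,"dy":0,"dz":0,"rx":0,"ry":0,"rz":0},{"dx":0,"dy":0,"dz":-2,"rx":0,"ry":0,"rz":0},{"dx":0,"dy":0,"dz":-3,"rx":0,"ry":0,"rz":0},{"dx":0,"dy":0,"dz":-3,"rx":0,"ry":0,"rz":0},{"dx":0,"dy":0,"dz":0,"rx":0,"ry":-0.122,"rz":0},{"dx":0,"dy":0,"dz":-2,"rx":0,"ry":0,"rz":0},{"dx":0,"dy":0,"dz":-2,"rx":0,"ry":0,"rz":0},{"dx":0,"dy":0,"dz":0,"rx":0,"ry":0,"rz":0},{"dx":0,"dy":0,"dz":0,"rx":0,"ry":0,"rz":0},{"dx":0,"dy":0,"dz":0,"rx":0,"ry":0,"rz":0},{"dx":0,"dy":0,"dz":0,"rx":0,"ry":0,"rz":0},{"dx":0,"dy":0,"dz":0,"rx":0,"ry":0,"rz":0},{"dx":0,"dy":0,"dz":0,"rx":0,"ry":0,"rz":0},{"dx":0,"dy":0,"dz":0,"rx":0,"ry":0,"rz":0},{"dx":0,"dy":0,"dz":0,"rx":0,"ry":0,"rz":0},{"dx":0,"dy":0,"dz":0,"rx":0,"ry":0,"rz":0},{"dx":0,"dy":0,"dz":0,"rx":0,"ry":0,"rz":0}]' 6
python3 -c "
from m import *
f=S['frame'][:,:,::-1][190:345,230:400];cv2.imwrite('pics/s9.png',cv2.resize(f,None,fx=3.5,fy=3.5,interpolation=cv2.INTER_CUBIC))
for ce,s,_ in comps(S,masks(S)['black'],(285,205,360,325),5): print(ce.round(1),s.tolist())
for ce,s,_ in comps(S,masks(S)['red'],(340,220,385,290)): print(ce.round(1), onz(S,*ce,.17).round(3))"
python3 d.py .664 -.144 .25 1
```

```text
time: 37.65
tool_pos: [0.5801, 0.1217, 0.1651]
eef_rot: [-2.198, -2.122, -0.136]
force: [-1.6, 0.9, -0.2]
opening: 0.0113
gripper_force: 40.1
time: 39.32
tool_pos: [0.5794, 0.112, 0.2833]
eef_rot: [-2.26, -2.182, 0.0]
force: [-0.3, 0.1, -0.2]
opening: 0.0601
gripper_force: 0.0
[333.1 259.3] [317, 231, 34, 56, 260]
[366.1 248.4] [ 0.666 -0.137  0.17 ]
t 39.4 at [0.5794 0.112  0.2833] F [-0.9  0.2  0.1] open 0.0603 | turn [-0.     0.    -0.052] | cm now-axes [-25.29   9.35   3.33] | cm after turn [-25.75   8.02   3.33]
```

View pics/s9.png

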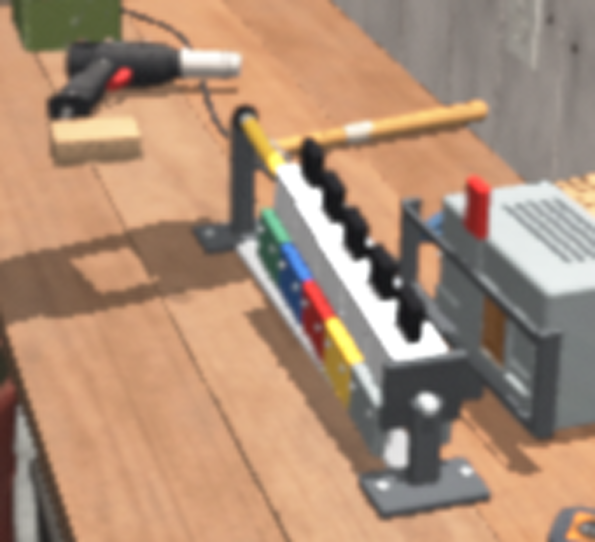

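All five carriers are docked in a row against the stop (tabs from (410,315) to (312,160) in the crop), and the shutter is still shut. Now I'll slide the shutter to amber.

```bash
python3 -m pendant '[{"dx":-3.6,"dy":1.3,"dz":0,"rx":0,"ry":0,"rz":0},{"dx":-3.6,"dy":1.3,"dz":0,"rx":0,"ry":0,"rz":0},{"dx":-3.6,"dy":1.3,"dz":0,"rx":0,"ry":0,"rz":0},{"dx":-3.6,"dy":1.3,"dz":0,"rx":0,"ry":0,"rz":0},{"dx":-3.6,"dy":1.3,"dz":0,"rx":0,"ry":0,"rz":0},{"dx":-3.6,"dy":1.3,"dz":0,"rx":0,"ry":0,"rz":0},{"dx":-3.6,"dy":1.3,"dz":0,"rx":0,"ry":0,"rz":0},{"dx":0,"dy":0,"dz":0,"rx":0,"ry":0,"rz":-0.052},{"dx":0,"dy":0,"dz":0,"rx":0,"ry":0,"rz":0},{"dx":0,"dy":0,"dz":0,"rx":0,"ry":0,"rz":0}]' 5 25
python3 d.py .6625 -.1435 .160 1
```

```text
time: 40.25
tool_pos: [0.6614, -0.1429, 0.2831]
eef_rot: [-2.204, -2.238, 0.0]
force: [-0.5, 0.3, -0.3]
opening: 0.0499
gripper_force: 0.0
t 40.2 at [ 0.6614 -0.1429  0.2831] F [-0.5  0.3 -0.3] open 0.0499 | turn [-0.    -0.    -0.002] | cm now-axes [-0.06  0.11 12.31] | cm after turn [-0.06  0.1  12.31]
```

```bash
python3 -m pendant '[{"dx":0,"dy":0.1,"dz":3,"rx":0,"ry":0,"rz":0},{"dx":0,"dy":0,"dz":3,"rx":0,"ry":0,"rz":0},{"dx":0,"dy":0,"dz":3,"rx":0,"ry":0,"rz":0},{"dx":0,"dy":0,"dz":2,"rx":0,"ry":0,"rz":0},{"dx":0,"dy":0,"dz":1.3,"rx":0,"ry":0,"rz":0},{"dx":0,"dy":0,"dz":0,"rx":0,"ry":0,"rz":0}]'
python3 -m pendant '[{"dx":0,"dy":0,"dz":0,"rx":0,"ry":0,"rz":0},{"dx":0,"dy":0,"dz":0,"rx":0,"ry":0,"rz":0},{"dx":0,"dy":0,"dz":0,"rx":0,"ry":0,"rz":0},{"dx":0,"dy":0,"dz":0,"rx":0,"ry":0,"rz":0},{"dx":0,"dy":0,"dz":0,"rx":0,"ry":0,"rz":0},{"dx":0,"dy":0,"dz":0,"rx":0,"ry":0,"rz":0},{"dx":0,"dy":0,"dz":0,"rx":0,"ry":0,"rz":0}]' 0 25
```

```text
time: 40.75
tool_pos: [0.6615, -0.1417, 0.1577]
eef_rot: [-2.2, -2.238, 0.003]
force: [-0.5, 0.4, 0.0]
opening: 0.05
gripper_force: 0.0
time: 41.33
tool_pos: [0.6633, -0.143, 0.1624]
eef_rot: [2.201, 2.238, 0.003]
force: [1.8, 1.0, 7.4]
opening: 0.0106
gripper_force: 25.3
```

```bash
python3 -m pendant '[{"dx":0.5,"dy":0,"dz":0,"rx":0,"ry":0,"rz":0},{"dx":0.8,"dy":0,"dz":0,"rx":0,"ry":0,"rz":0},{"dx":0.8,"dy":0,"dz":0,"rx":0,"ry":0,"rz":0},{"dx":0.8,"dy":0,"dz":0,"rx":0,"ry":0,"rz":0},{"dx":0.8,"dy":0,"dz":0,"rx":0,"ry":0,"rz":0},{"dx":0.6,"dy":0,"dz":0,"rx":0,"ry":0,"rz":0},{"dx":0.2,"dy":0,"dz":0,"rx":0,"ry":0,"rz":0},{"dx":0,"dy":0,"dz":0,"rx":0,"ry":0,"rz":0},{"dx":0,"dy":0,"dz":0,"rx":0,"ry":0,"rz":0},{"dx":0,"dy":0,"dz":0,"rx":0,"ry":0,"rz":0}]'
python3 -c "
from m import *
for ce,s,_ in comps(S,masks(S)['red'],(340,220,385,290)): print(ce.round(1), onz(S,*ce,.17).round(3))"
```

```text
time: 42.17
tool_pos: [0.6627, -0.098, 0.1623]
eef_rot: [2.201, 2.238, 0.003]
force: [3.0, 1.4, 7.3]
opening: 0.0106
gripper_force: 25.3
[359.4 243.6] [ 0.662 -0.1    0.17 ]
```

```bash
python3 -m pendant '[{"dx":0,"dy":0,"dz":0,"rx":0,"ry":0,"rz":0},{"dx":0,"dy":0,"dz":0,"rx":0,"ry":0,"rz":0},{"dx":0,"dy":0,"dz":0,"rx":0,"ry":0,"rz":0},{"dx":0,"dy":0,"dz":-1,"rx":0,"ry":0,"rz":0},{"dx":0,"dy":0,"dz":-3,"rx":0,"ry":0,"rz":0},{"dx":0,"dy":0,"dz":-3,"rx":0,"ry":0,"rz":0},{"dx":0,"dy":0,"dz":-3,"rx":0,"ry":0,"rz":0},{"dx":0,"dy":0,"dz":-3,"rx":0,"ry":0,"rz":0},{"dx":0,"dy":0,"dz":0,"rx":0,"ry":0,"rz":0},{"dx":0,"dy":0,"dz":0,"rx":0,"ry":0,"rz":0},{"dx":0,"dy":0,"dz":0,"rx":0,"ry":0,"rz":0},{"dx":0,"dy":0,"dz":0,"rx":0,"ry":0,"rz":0}]' 5
python3 -c "
from m import *
for ce,s,_ in comps(S,masks(S)['red'],(340,220,385,290)): print(ce.round(1), onz(S,*ce,.17).round(3))
for c,roi in((S,(285,205,360,325)),): print([(ce.round(1),s.tolist()) for ce,s,_ in comps(c,masks(c)['black'],roi,5)])
print(status.state()['force'],status.state()['joint_velocities'])"
```

```text
time: 43.27
tool_pos: [0.6614, -0.098, 0.289]
eef_rot: [-2.201, -2.239, 0.002]
force: [-0.2, 0.2, 0.2]
opening: 0.0498
gripper_force: 0.0
[359.2 242.3] [ 0.665 -0.091  0.17 ]
[(array([332.5, 258.1]), [317, 231, 34, 56, 268])]
[-0.01034755  0.25204761  0.19004853] [-0.00105687 -0.00078661 -0.00252497 -0.0006317   0.00042167  0.00058693]
```

Pixel interpolation puts the shutter at 45–49 mm. To be sure, I'll move the arm clear and measure the tab with subpixel weighting in both views.

```bash
python3 -m pendant '[{"dx":3.6,"dy":-1.3,"dz":0,"rx":0,"ry":0,"rz":0},{"dx":3.6,"dy":-1.3,"dz":0,"rx":0,"ry":0,"rz":0},{"dx":3.6,"dy":-1.3,"dz":0,"rx":0,"ry":0,"rz":0},{"dx":3.6,"dy":-1.3,"dz":0,"rx":0,"ry":0,"rz":0},{"dx":3.6,"dy":-1.3,"dz":0,"rx":0,"ry":0,"rz":0},{"dx":3.6,"dy":-1.3,"dz":0,"rx":0,"ry":0,"rz":0},{"dx":0,"dy":0,"dz":0,"rx":0,"ry":0,"rz":0},{"dx":0,"dy":0,"dz":0,"rx":0,"ry":0,"rz":0}]'
cat > q.py <<'E'
from m import *
def cen(bgr,u0,v0,roi,k=1):
    b,g,r=[bgr[...,i].astype(float) for i in range(3)];w=np.clip(r-np.maximum(g,b)-40,0,None)
    vv,uu=np.mgrid[:w.shape[0],:w.shape[1]];uu=(uu+.5)/k-.5+u0;vv=(vv+.5)/k-.5+v0
    w=w*((uu>roi[0])&(uu<roi[2])&(vv>roi[1])&(vv<roi[3]));return np.array([(uu*w).sum(),(vv*w).sum()])/w.sum()
R=(345,220,380,270);rt=(325,198,385,222)
s90=cen(cv2.imread("pics/side0.png"),0,0,R);s0=cen(cv2.imread("pics/s2.png"),290,210,R,4);s=cen(S["frame"][...,::-1],0,0,R)
t90=cen(cv2.imread("pics/top0.png"),0,0,rt);t0=cen(cv2.imread("pics/top3.png"),220,180,rt,2.5);t=cen(T["frame"][...,::-1],0,0,rt)
print(s90,s0,s,t90,t0,t)
a=np.array([.665,-.053,.17])
for c,p90,p0,p in((S,s90,s0,s),(T,t90,t0,t)):
    P=[onz(c,*x,.17) for x in(p90,p0,p)];d=P[0]-P[1];print("span",np.linalg.norm(d),"q",.09*(P[2]-P[1])@d/(d@d))
E
python3 q.py
```

```text
time: 44.03
tool_pos: [0.5793, 0.1183, 0.29]
eef_rot: [-2.199, -2.243, 0.0]
force: [0.1, -0.2, -0.0]
opening: 0.0497
gripper_force: 0.0
[355.8907465  235.12037325] [360.67549784 242.16010233] [358.02763901 239.46201259] [338.59936102 208.53184239] [362.5189505  208.54497269] [349.8835034  208.54868197]
span 0.05463943230177425 q 0.034403886626317645
span 0.08068412822596419 q 0.04754789116676035
```

```bash
sed -i 's/w=np.clip(r-np.maximum(g,b)-40,0,None)/w=np.clip(r-2.2*np.maximum(g,b),0,None)/' q.py; python3 q.py
```

```text
[353.86706454 236.98710112] [366.22153135 248.47761955] [359.44003794 242.06802475] [339.00160709 209.4169309 ] [364.49325716 209.41137625] [351.05408516 209.3986014 ]
span 0.08894190211907793 q 0.048941169382448975
span 0.08590080915663027 q 0.04745056864185582
```

The top view gives 45 mm of travel from the shut position (13.44 px at 0.297 px/mm). The TCP also moved 45.0 mm while gripping, and the side force was near zero at the end, so the amber is in its stop. The arm is clear and the carriers are docked, so I'm handing in.

```bash
python3 -c "
from station import env
print(env.finish_job())"
```

```text
the job is handed in; nothing more can be done
None
```

I handed the job in at about 44 s. I shut the shutter, hung all five carriers so they ran down against the stop, and slid the shutter on to about 45 mm, its amber stop. The arm was clear at the end, and I got no verdict back.

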